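# Put the awamori flasks away behind the crank shutter

## Task

Closing time at the bar: take the steel jigger out of the black tray and stand it on the cork coaster, and stand every stoneware flask upright in the tray, one to a compartment. Crank the cup cabinet's shutter fully up, slide the loaded tray by its wooden handle under the shutter and all the way home against the back of the cabinet, then crank the shutter fully down again and let go. Leave the other things on the counter where they are.

Things in the scene. Friction and masses are not known exactly. Their poses are not given: they have to be found in the camera images.
- cabinet: Fixed floorless cup cabinet, 181 wide (x) x 185 deep (y) x 161 mm high; dark wood, glass roof and +x side. Origin: on the counter where the tray's origin belongs when home (axes parallel). Open front looks to its -y. Inside 157 mm wide; inner back wall at y = +73.5 mm. Moved and turned a few degrees from start to start.
- crank (a joint): Hand crank on the cabinet roof, vertical axis through the cabinet's origin, rad: 0 = shutter fully down (stop), 19.2 = fully up (stop), a little over three turns. Grows when turned clockwise seen from above. Stays where it is left; takes about 3 N at the knob.
- crank_knob (a point): Middle of the upright red knob at the end of the crank arm: a cylinder 24 mm thick, 50 mm high (203 to 253 mm above the counter), spinning freely on its pin, 55 mm from the crank axis. At crank value 0 it lies on the cabinet's -y side of the axis; the steel arm is below it.
- doorway (a point): Middle of the cabinet's front face at counter level, 101 mm from its origin to -y. Above it a lintel, underside 116 mm up (front top edge 162 mm); the raised shutter leaves about 114 mm clear. Two steel guides 16 mm high flare out from the doorway posts to 40 mm in front of this point.
- shutter (a joint): Height in m by which the aluminium slat shutter in the cabinet's doorway is raised: 0 = down, about 0.098 = fully up. Driven by the crank only (5.1 mm per rad).
- shutter_edge (a point): Middle of the lower edge of the shutter, 18 mm above the counter when down.
- tray: Loose black tray, 143 x 143 mm, 18 mm high, walls and floor 4 mm; dividers make four compartments, 65 mm square, centred 35 mm from its centre in x and y. Origin: centre of underside. A flat tongue (34 wide, top 10 mm up) runs to its own -y and ends in the handle. Home, the handle stays outside and the shutter comes down over the tongue. About 0.28 kg; to be slid, not lifted.
- tray_handle (a point): Middle of the tray's upright light-wood paddle handle, 50 mm above the counter, 187 mm from the tray's origin to its -y. The paddle is 50 mm wide (tray x), 12 mm thick (tray y), its top 76 mm above the counter.
- jigger: Steel jigger (bar measure), hourglass shape, 64 mm high, upper cup 38-40 mm across (from 40 mm up), waist 22 mm, foot 36 mm. At the start it stands in one tray compartment. Origin: centre of its foot; z up along it.
- coaster: Round cork coaster, 90 mm across, 5 mm thick, fixed. Origin: centre of its underside.
- flask1: Squat stoneware flask (blue), 88 mm high: body 52 mm across up to 42 mm, sloping shoulder to 56 mm, above it a neck 21 mm across (lip 25 mm) to grip. Origin: centre of its foot; z up along it. About 0.1 kg. May be absent (two to four are there).
- flask2: Squat stoneware flask (terracotta), 88 mm high: body 52 mm across up to 42 mm, sloping shoulder to 56 mm, above it a neck 21 mm across (lip 25 mm) to grip. Origin: centre of its foot; z up along it. About 0.1 kg. May be absent (two to four are there).
- flask3: Squat stoneware flask (white), 88 mm high: body 52 mm across up to 42 mm, sloping shoulder to 56 mm, above it a neck 21 mm across (lip 25 mm) to grip. Origin: centre of its foot; z up along it. About 0.1 kg. May be absent (two to four are there).
- flask4: Squat stoneware flask (blue), 88 mm high: body 52 mm across up to 42 mm, sloping shoulder to 56 mm, above it a neck 21 mm across (lip 25 mm) to grip. Origin: centre of its foot; z up along it. About 0.1 kg. May be absent (two to four are there).
- shaker: Steel shaker cup, 130 mm high; not part of the job, leave alone. Origin: centre of its underside.
- tumbler1: Glass tumbler, 95 mm high; not part of the job, leave alone. Origin: centre of its underside.
- tumbler2: Glass tumbler, 95 mm high; not part of the job, leave alone. Origin: centre of its underside.
- bowl: Steel bowl, 130 mm across, 50 mm high; not part of the job, leave alone. Origin: centre of its underside.
- dish: Small white dish, 56 mm across, 22 mm high; not part of the job, leave alone. Origin: centre of its underside.
- soy: Amber sauce bottle with red cap, 130 mm high; not part of the job, leave alone. Origin: centre of its underside.
Things that resemble listed ones, but are neither listed nor needed, are in the scene too. Leave any green or turquoise look-alike of the jigger alone.

How it is judged:
On the way, in this order (a step that is already met when the one before it is completed fails the run):
1. The shutter is cranked fully up (value of joint shutter above 0.093 m), for 0.2 s.
2. The tray is home in the cabinet, under the raised shutter, with every flask standing in it (y of tray in the frame of cabinet above -0.01 m and x of tray in the frame of cabinet between -0.015 and 0.015 m and angle between the y axis of tray and the y axis of cabinet, either way round below 0.12 rad and angle between tray's own z axis and vertical below 0.06 rad and x of flask1 in the frame of tray between -0.065 and 0.065 m and y of flask1 in the frame of tray between -0.065 and 0.065 m and z of each of flask1, flask2, flask3, flask4 in the frame of tray below 0.012 m and angle between each of flask1, flask2, flask3, flask4's own z axis and vertical below 0.15 rad and x of flask2 in the frame of tray between -0.065 and 0.065 m and y of flask2 in the frame of tray between -0.065 and 0.065 m and x of flask3 in the frame of tray between -0.065 and 0.065 m and y of flask3 in the frame of tray between -0.065 and 0.065 m and x of flask4 in the frame of tray between -0.065 and 0.065 m and y of flask4 in the frame of tray between -0.065 and 0.065 m and value of joint shutter above 0.085 m), for 0.2 s.
At the end, for the whole second after the job is handed in: Shutter down within 6 mm; tray home within 10 mm of the back, 15 mm sideways, 0.12 rad; each present flask standing on the tray floor, upright within 0.15 rad; jigger upright on the coaster within 30 mm of its centre; all released and at rest (y of tray in the frame of cabinet above -0.01 m and x of tray in the frame of cabinet between -0.015 and 0.015 m and angle between the y axis of tray and the y axis of cabinet, either way round below 0.12 rad and angle between tray's own z axis and vertical below 0.06 rad and x of flask1 in the frame of tray between -0.065 and 0.065 m and y of flask1 in the frame of tray between -0.065 and 0.065 m and z of each of flask1, flask2, flask3, flask4 in the frame of tray below 0.012 m and angle between each of flask1, flask2, flask3, flask4, jigger's own z axis and vertical below 0.15 rad and x of flask2 in the frame of tray between -0.065 and 0.065 m and y of flask2 in the frame of tray between -0.065 and 0.065 m and x of flask3 in the frame of tray between -0.065 and 0.065 m and y of flask3 in the frame of tray between -0.065 and 0.065 m and x of flask4 in the frame of tray between -0.065 and 0.065 m and y of flask4 in the frame of tray between -0.065 and 0.065 m and horizontal distance between jigger and coaster below 0.03 m and height (world z) of jigger below 0.014 m and linear speed of each of flask1, flask2, flask3, flask4, jigger, tray below 0.02 m/s and value of joint shutter below 0.006 m); the robot touches nothing.
It fails at once if A bystander (shaker, tumblers, bowl, dish, sauce bottle) is moved more than 40 mm (distance of any of shaker, tumbler1, tumbler2, bowl, dish, soy from where it was at the start of the episode above 0.04 m).
Of flask1, flask2, flask3, flask4 only 2 to 4 are there at a start; the rules pass over those that are not, and their reading is None.
At some moment in a run one of tray may be knocked a few centimetres aside while the robot is not near it.
Once in a run the grip may slacken for a moment while it holds something.
It also fails if it takes over 210 s, if anything falls off the work surface, if the arm or the gripper's body presses on something with over 40 N, if the wrist force passes 120 N, or if a joint passes its speed limit or range.

## Robot

A 6-joint arm with a two-finger parallel gripper is mounted at the origin on the work surface. World frame = base frame: x ahead of the robot, y to its left, z up, the work surface at z = 0. Lengths are in m, angles in rad, forces in N, time in s.
With the tool pointing down it reaches from about 0.3 to 0.775 m from the base axis. Payload 14.6 kg.
Tool frame: the origin (TCP) lies on the centre line of the jaws, within the pads' length; the fingertips stand 19 mm ahead of it and the grasp point (between the pads) is the TCP; z points along the fingers, y is the line along which they close (so a half turn about z gives the same grasp; the last joint's range is limited). The gripper opens to 94 mm and grips with 3 to 60 N. Pads are 16 mm wide; open, the fingers measure 119 mm over their backs; the gripper's body (75 mm by 177 mm) begins 78 mm behind the grasp point.
Start: joints at [-1.382, 0.3, 1.521, -0, 1.321, -0.067], TCP at [0.139, -0.532, 0.224] pointing down, gripper open.
Joint ranges: [-3.03, 3.03], [-0.79, 2.21], [0.23, 2.52], [-1.04, 4.18], [0, 3.07], [-2.55, 2.55]. Speed limits (rad/s): [2.22, 2.22, 2.57, 3.14, 3.14, 3.14].

## Interface

Orientations are given as [roll, pitch, yaw] about the fixed x, y, z axes, in that order (R = Rz(yaw) Ry(pitch) Rx(roll)).
In Python, from station import get_obs, camera, workorder gives the robot as it stands.
- The arm moves only by the tool play_rows, never from a script. Its argument "motion" is a list that holds one entry, the list of rows, each a list of 7 numbers: the shift along the tool's x, y, z as a fraction of full scale, then the turn, a rotation vector about the tool's x, y, z as a fraction of full scale, then the opening, from -1 (shut) to 1 (fully open). In form: [[[x, y, z, ax, ay, az, grip], ...]]. A call has 1 to 10 rows; each row is the pose to reach, as a shift and turn from the pose commanded when the call began, along the tool's axes at that moment, turning the shorter way round; what a row does not reach only later rows make up. Full scale, the value 1, is 0.25 m for a shift and 2 pi rad for a turn. A row lasts 1/10 s, in which the tool goes at most 50 mm and 8.59 degrees, less where a joint would pass 70% of its speed; a pose out of reach is approached as far as the arm can. A call with a number of a shift or a turn outside -1 to 1 is refused whole. A call with a gripper value outside its range is refused whole. The fingers move at their own pace and stop on an object; "grip_force" is the grip in N (left out, the last holds). Time passes only in rows, so rows that repeat a pose let the fingers close. It gives the time, the measured TCP pose, the force, the opening and the grip force at its end, in the units of the state.
- get_obs(): the state, without advancing time (a new reading comes with each control period).
- camera(name): name is "scene" or "top" or "wrist"; returns a dict with "frame" (384x512x3 uint8, red, green, blue), "z_map" (384x512 float32, m along the optical axis (not along the pixel's ray), 0 where there is no reading), "camera_matrix" (3x3 intrinsics, pixels), "D" ([k1, k2, p1, p2, k3] as OpenCV has them; the pictures are not rectified), "T" (4x4, takes a point from camera to world coordinates); the wrist camera has in their place "T_tool_cam" (4x4, takes a point from camera to tool coordinates, whose origin is the TCP and whose axes are the flange's). Camera axes: x right, y up, looking along -z (the intrinsics and any distortion apply to the point x, -y, -z); pixel columns grow to the right and rows downward; lengths in m; the calibration is good to about 2 mm. A picture is of the moment at which its call begins: read the wrist's pose just before it.
- workorder.hand_in(): hands the job in; it is judged then, once.
The state is a dict: "time_s": time; "qpos": joint angles; "joint_vel": joint speeds; "tau": joint torques, N m; "ee_pos": TCP position; "eef_rot": TCP orientation; "force": force on the tool from outside, world axes, zero at the start; "moment": the same for the moment, N m; "grip_width": finger opening in m; "grip_force": force on a finger pad.
Only numpy, scipy, OpenCV 4.12 (cv2) and the standard library are available. Lean on these libraries where they do the work, as an engineer would, in place of code of your own. Each camera call takes 0.05 s, during which the arm holds its last target. There are 200 camera calls.

## Working session

There is one attempt and no reset: what is moved stays moved. The work goes in short steps, Python scripts to look and compute and a tool call to move; the robot and the scene stay as the last step left them, time stands still between calls to the robot, and variables do not carry over. Pictures are saved under pics/ and viewed, at most 14 in all, crops included, and the job is handed in when it is done.

Besides the shell and the picture viewer there is one more tool, called after "Emit:" by a JSON object that holds its "api" and its "payload". play_rows: Moves the arm, as the interface text tells. Its arguments: {"type":"object","properties":{"motion":{"type":"array"},"grip_force":{"type":"number"}},"required":["motion"]}

```bash
ls; mkdir -p pics; cat > h.py <<'E'
import numpy as np, cv2
from scipy.spatial.transform import Rotation as R
from station import get_obs, camera, workorder
def tcp(o=None):
    o=o or get_obs(); T=np.eye(4); T[:3,:3]=R.from_euler('xyz',o['eef_rot']).as_matrix(); T[:3,3]=o['ee_pos']; return T
def shot(name,fn=None):
    o=get_obs(); c=camera(name); c['W']=c['T'] if 'T' in c else tcp(o)@c['T_tool_cam']
    if fn: cv2.imwrite('pics/'+fn,c['frame'][:,:,::-1])
    return c
def cloud(c):
    z=c['z_map']; h,w=z.shape; u,v=np.meshgrid(np.arange(w),np.arange(h))
    p=cv2.undistortPoints(np.stack([u,v],-1).reshape(-1,1,2).astype(float),c['camera_matrix'],np.array(c['D'],float)).reshape(h,w,2)
    P=np.stack([p[...,0]*z,-p[...,1]*z,-z,np.ones_like(z)],-1)@np.array(c['W']).T
    P[z<=0]=np.nan
    return P[...,:3]
def rel(p,yaw=None,T=None):
    """numbers for a row: target TCP p (world), tool down with tool y axis along yaw"""
    T=tcp() if T is None else T
    s=T[:3,:3].T@(np.array(p)-T[:3,3])/0.25
    r=np.zeros(3)
    if yaw is not None:
        y=np.array([np.cos(yaw),np.sin(yaw),0]); best=None
        for sg in (1,-1):
            z=np.array([0,0,-1.]); x=np.cross(sg*y,z); M=np.stack([x,sg*y,z],1)
            q=R.from_matrix(T[:3,:3].T@M).as_rotvec()
            if best is None or np.linalg.norm(q)<np.linalg.norm(best): best=q
        r=best
    return np.round(np.r_[s,r/(2*np.pi)],4)
E
cat > a.py <<'E'
from h import *
o=get_obs(); print({k:np.round(v,3) for k,v in o.items()})
a=shot('scene','scene0.png'); b=shot('top','top0.png')
for c in (a,b): print(np.round(c['W'],3).tolist(),c['camera_matrix'].tolist() if hasattr(c['camera_matrix'],'tolist') else c['camera_matrix'],c['D'])
np.savez('top0.npz',P=cloud(b),F=b['frame']);np.savez('scene0.npz',P=cloud(a),F=a['frame'])
E
python3 a.py
```

```text
pics
{'time_s': np.float64(0.0), 'qpos': array([-1.382,  0.3  ,  1.522, -0.   ,  1.321, -0.067]), 'joint_vel': array([ 0.001, -0.001,  0.001, -0.001, -0.001, -0.   ]), 'tau': array([ 2.0000e-03, -5.3181e+01, -3.5274e+01,  7.1000e-02,  2.4000e-02,
       -0.0000e+00]), 'ee_pos': array([ 0.139, -0.532,  0.224]), 'eef_rot': array([-3.14 , -0.   ,  0.256]), 'force': array([ 0.585,  0.287, -0.331]), 'moment': array([ 0.004, -0.025, -0.01 ]), 'grip_force': np.float64(0.0), 'grip_width': np.float64(0.094)}
[[0.838, -0.326, 0.437, 1.088], [0.545, 0.499, -0.674, -0.729], [0.002, 0.803, 0.596, 0.858], [0.0, 0.0, 0.0, 1.0]] [[430.09650551296187, 0.0, 263.09585265669347], [0.0, 430.09650551296187, 187.42791955549484], [0.0, 0.0, 1.0]] [0.02952754 0.         0.         0.         0.        ]
[[0.0, 0.995, -0.097, 0.425], [-1.0, -0.001, -0.014, 0.047], [-0.014, 0.097, 0.995, 1.444], [0.0, 0.0, 0.0, 1.0]] [[383.7386028584202, 0.0, 254.35857997931342], [0.0, 383.7386028584202, 189.8041979780026], [0.0, 0.0, 1.0]] [-0.13000639  0.          0.          0.          0.        ]
```

```bash
python3 -c "
import cv2
for n in ('scene0','top0'):
    cv2.imwrite(f'pics/{n}b.png',cv2.resize(cv2.imread(f'pics/{n}.png'),(800,600),interpolation=cv2.INTER_CUBIC))"
```

```text
(no output)
```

View pics/scene0b.png

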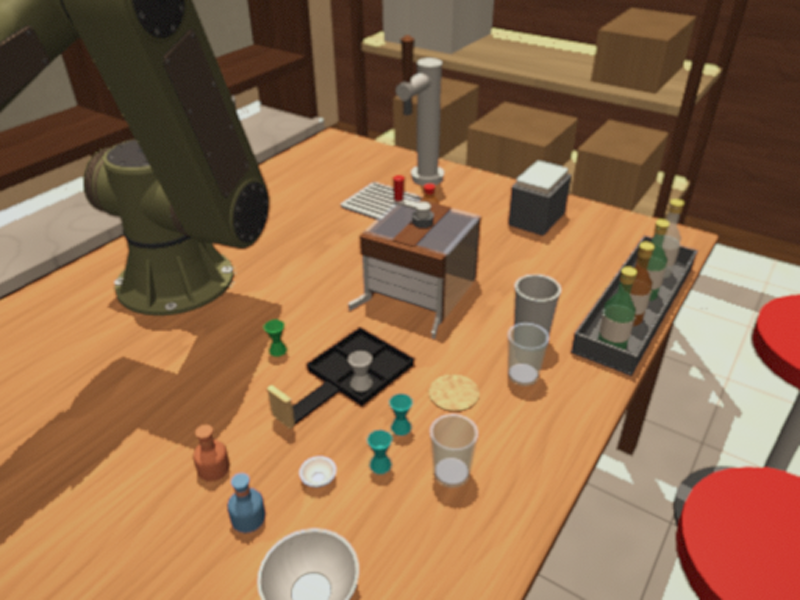

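View pics/top0b.png

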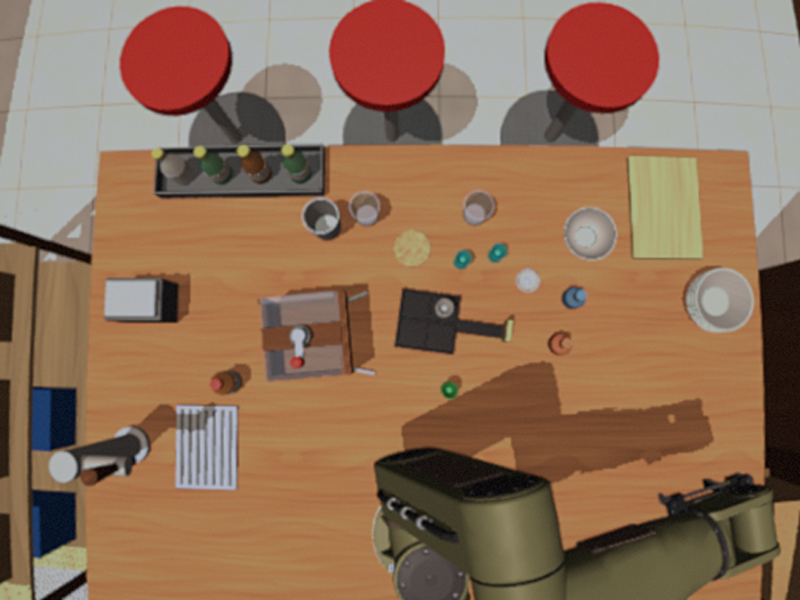

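The scene view shows blue and terracotta flasks at (245,505) and (210,455), the jigger in the tray at (360,370), the coaster at (453,392), and two turquoise and one green look-alike. In the top view the tray is at (428,320), its handle at (509,329), the coaster at (411,247), the cabinet at (310,335) and the knob at (297,362).

The knob is a quarter turn past the front. Only two flasks are visible. I'll measure both views by depth.

```bash
cat > m.py <<'E'
from h import *
D={n:np.load(n+'0.npz') for n in ('scene','top')}
s=512/800
R0={'top':dict(blue=(550,280,600,315),terra=(540,325,580,360),jig=(430,292,460,322),coaster=(388,225,434,270),knob=(284,350,310,374),handle=(498,312,520,345),tray=(390,280,462,360),tongue=(458,315,500,340),dish=(510,262,545,295),cab=(250,280,360,390),t1=(450,245,478,272),t2=(485,240,512,265)),
'scene':dict(blue=(222,470,270,535),terra=(188,420,235,485),jig=(343,345,380,395),coaster=(425,370,482,412),knob=(418,175,442,210),knob2=(388,170,410,205),handle=(265,382,300,428),tray=(300,325,420,408),shut=(360,250,450,310))}
for n,rs in R0.items():
    P=D[n]['P'];F=D[n]['F'].astype(int)
    for k,(a,b,c,d) in rs.items():
        sl=np.s_[int(b*s):int(d*s),int(a*s):int(c*s)]
        p=P[sl].reshape(-1,3);f=F[sl].reshape(-1,3)
        hsv=cv2.cvtColor(D[n]['F'][sl].copy(),cv2.COLOR_RGB2HSV).reshape(-1,3)
        lo=dict(knob=.19,cab=.1,coaster=-.01,handle=.03,jig=.03,tray=.01,tongue=.003,shut=.005,knob2=.1).get(k,.012)
        m=p[:,2]>lo
        if 'knob' in k: m&=(f[:,0]>2*f[:,1])&(f[:,0]>90)
        if k=='coaster': m=(f.min(1)>0)&(f[:,1]>130)
        if k in('tray','tongue'): m&=(f.max(1)<75)&(p[:,2]<.03)
        q=p[m]
        if len(q)<4: print(n,k,len(q));continue
        r=cv2.minAreaRect((q[:,:2]*1000).astype(np.float32))
        print(n,k,len(q),'med',np.round(np.median(q,0),4),'min',np.round(q.min(0),3),'max',np.round(q.max(0),3),'rect',np.round(r[0],1),np.round(r[1],1),round(r[2],1))
        z=np.nanpercentile(q[:,2],97); t=q[q[:,2]>z-.012]; print('    toppart',np.round(t.mean(0),4),len(t))
E
python3 m.py
```

```text
top blue 169 med [ 0.5595 -0.3457  0.0457] min [ 0.536 -0.377  0.012] max [ 0.587 -0.328  0.096] rect [ 561.  -350.9] [50.1 45.3] 23.9
    toppart [ 0.5623 -0.3526  0.088 ] 37
top terra 178 med [ 0.4502 -0.3101  0.0455] min [ 0.428 -0.343  0.013] max [ 0.476 -0.292  0.094] rect [ 451.9 -316.3] [48.  49.9] 80.2
    toppart [ 0.4517 -0.3183  0.0877] 38
top jig 97 med [ 0.5373 -0.0416  0.059 ] min [ 0.518 -0.058  0.04 ] max [ 0.555 -0.022  0.072] rect [536.5 -40.1] [36.4 36.3] 89.4
    toppart [ 0.5375 -0.0413  0.0646] 55
top coaster 464 med [nan nan nan] min [nan nan nan] max [nan nan nan] rect [688.   32.9] [95.3 94.7] 89.8
    toppart [0.6851 0.0332 0.0051] 447
top knob 44 med [0.4108 0.2675 0.2521] min [0.4   0.257 0.235] max [0.422 0.278 0.256] rect [410.3 267.5] [20.  20.3] 75.2
    toppart [0.4109 0.2673 0.2523] 41
top handle 59 med [ 0.4819 -0.1858  0.0719] min [ 0.457 -0.194  0.031] max [ 0.505 -0.18   0.081] rect [ 481.  -187.2] [ 9.2 48.1] 83.0
    toppart [ 0.4812 -0.1876  0.0747] 36
top tray 167 med [ 0.5033 -0.0095  0.0145] min [ 0.433 -0.081  0.01 ] max [0.583 0.072 0.026
[... 1632 characters left out ...]

scene knob 0
scene knob2 88 med [0.4153 0.2585 0.2371] min [0.403 0.252 0.207] max [0.424 0.274 0.254] rect [413.3 264.5] [18.8 22.2] 30.2
    toppart [0.4144 0.2617 0.2485] 38
scene handle 235 med [ 0.4858 -0.195   0.0598] min [ 0.456 -0.201  0.03 ] max [ 0.506 -0.183  0.079] rect [ 481.4 -191.7] [13.  50.7] 82.8
    toppart [ 0.4836 -0.193   0.0732] 98
scene tray 502 med [ 0.5067 -0.04    0.0139] min [ 0.431 -0.146  0.01 ] max [0.586 0.074 0.024] rect [502.9 -40.4] [214.  144.4] 81.7
    toppart [ 0.5111 -0.0332  0.0141] 502
scene shut 1881 med [0.4941 0.1804 0.0877] min [0.384 0.148 0.005] max [0.566 0.222 0.163] rect [475.5 184. ] [184.9  45.9] 9.4
    toppart [0.5323 0.1841 0.1564] 200
```

The jigger is at (0.537,-0.041), the coaster at (0.685,0.034), the flasks at (0.562,-0.352) and (0.452,-0.317), and the tray is at (0.507,-0.006), yawed −7.8°. Both views agree, and the heights match the text. I'll write a planner helper and start with the jigger.

```bash
cat >> h.py <<'E'
def plan(wps,T=None):
    """wps: (x,y,z,yawdeg of tool y,grip). Prints one call line per <=0.24 m leg."""
    T=tcp() if T is None else T
    for x,y,z,yw,g in wps:
        goal=np.array([x,y,z]); d=goal-T[:3,3]
        r=rel(goal,np.deg2rad(yw),T)[3:]*2*np.pi
        n=max(1,int(np.ceil(np.linalg.norm(d)/.24)),int(np.ceil(np.linalg.norm(r)/1.2)))
        for i in range(n):
            rv=r/n; s=T[:3,:3].T@(d/n)/.25
            rows=int(max(np.ceil(np.linalg.norm(d)/n/.05),np.ceil(np.linalg.norm(rv)/.149)))+1
            print(rows,'x',np.r_[np.round(s,3),np.round(rv/2/np.pi,4),g].tolist())
            N=T.copy(); N[:3,3]+=d/n; N[:3,:3]=T[:3,:3]@R.from_rotvec(rv).as_matrix(); T=N
    return T
E
python3 - <<'E'
from h import *
plan([(.537,-.041,.15,82.2,.4)])
E
```

```text
6 x [0.679, -0.499, 0.099, -0.0001, 0.0, 0.0208, 0.4]
6 x [0.608, -0.583, 0.099, -0.0001, 0.0, 0.0208, 0.4]
6 x [0.527, -0.657, 0.099, -0.0001, 0.0, 0.0208, 0.4]
```

Emit:
{"api": "play_rows", "payload": {"motion": [[[0.679,-0.499,0.099,0,0,0.0208,0.4],[0.679,-0.499,0.099,0,0,0.0208,0.4],[0.679,-0.499,0.099,0,0,0.0208,0.4],[0.679,-0.499,0.099,0,0,0.0208,0.4],[0.679,-0.499,0.099,0,0,0.0208,0.4]]], "grip_force": 15}}

```text
time_s: 0.6
ee_pos: [0.2736, -0.3653, 0.1991]
eef_rot: [-3.14, 0.0, 0.128]
force: [-1.0, 0.1, -0.4]
grip_width: 0.0658
grip_force: 0.0
```

Emit:
{"api": "play_rows", "payload": {"motion": [[[0.608,-0.583,0.099,0,0,0.0208,0.4],[0.608,-0.583,0.099,0,0,0.0208,0.4],[0.608,-0.583,0.099,0,0,0.0208,0.4],[0.608,-0.583,0.099,0,0,0.0208,0.4],[0.608,-0.583,0.099,0,0,0.0208,0.4]]]}}

```text
time_s: 1.1
ee_pos: [0.406, -0.2022, 0.1744]
eef_rot: [-3.141, 0.0, -0.003]
force: [0.2, -1.1, 0.5]
grip_width: 0.066
grip_force: 0.0
```

Emit:
{"api": "play_rows", "payload": {"motion": [[[0.527,-0.657,0.099,0,0,0.0208,0.4],[0.527,-0.657,0.099,0,0,0.0208,0.4],[0.527,-0.657,0.099,0,0,0.0208,0.4],[0.527,-0.657,0.099,0,0,0.0208,0.4],[0.527,-0.657,0.099,0,0,0.0208,0.4],[0.527,-0.657,0.099,0,0,0.0208,0.4],[0.527,-0.657,0.099,0,0,0.0208,0.4],[0.527,-0.657,0.099,0,0,0.0208,0.4]]]}}

```text
time_s: 1.9
ee_pos: [0.5365, -0.0428, 0.1505]
eef_rot: [3.141, -0.0, -0.138]
force: [-0.8, 0.2, -0.1]
grip_width: 0.0657
grip_force: 0.0
```

```bash
python3 - <<'E'
from h import *
o=get_obs();print(o['time_s'],o['ee_pos'],o['eef_rot'],o['grip_width'])
c=shot('wrist','w1.png');P=cloud(c);F=c['frame'];np.savez('w1.npz',P=P,F=F)
q=P.reshape(-1,3);m=(q[:,2]>.05)&(q[:,2]<.08)&(np.hypot(q[:,0]-.537,q[:,1]+.041)<.04);print(m.sum(),q[m].min(0),q[m].max(0))
plan([(.537,-.041,.057,82.2,.4)])
E
```

```text
1.9 [ 0.5365381  -0.04279739  0.15045705] [ 3.14141339e+00 -1.28265018e-04 -1.37907718e-01] 0.06572531188864406
1574 [ 0.51462394 -0.06077459  0.05000203] [ 0.55376299 -0.02176158  0.07018968]
3 x [0.0, -0.007, 0.374, 0.0, -0.0001, -0.0003, 0.4]
```

View pics/w1.png

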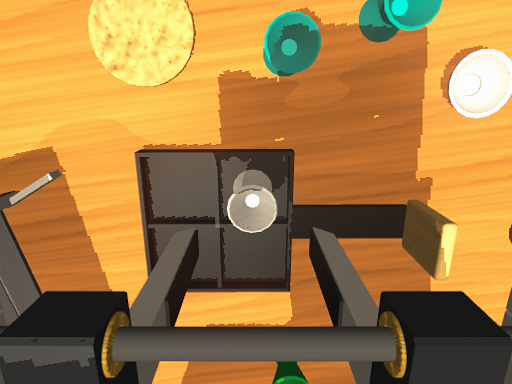

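The wrist view shows the jigger at (252,205) between the fingers; its depth gives (0.534,-0.041), which agrees. Now I grip it, lift it and carry it to the coaster.

Emit:
{"api": "play_rows", "payload": {"motion": [[[-0.007,-0.007,0.2,0,0,0,0.4],[-0.007,-0.007,0.37,0,0,0,0.4],[-0.007,-0.007,0.37,0,0,0,0.4],[-0.007,-0.007,0.37,0,0,0,-1],[-0.007,-0.007,0.37,0,0,0,-1],[-0.007,-0.007,0.37,0,0,0,-1],[-0.007,-0.007,0.37,0,0,0,-1],[-0.007,-0.007,0.37,0,0,0,-1],[-0.007,-0.007,0.37,0,0,0,-1],[-0.007,-0.007,0.37,0,0,0,-1]]]}}

```text
time_s: 2.95
ee_pos: [0.5364, -0.0396, 0.0591]
eef_rot: [3.141, -0.002, -0.136]
force: [-0.3, -1.0, 6.9]
grip_width: 0.0382
grip_force: 15.0
```

```bash
python3 - <<'E'
from h import *
o=get_obs();print(o['ee_pos'],o['grip_width'],o['grip_force'])
p=o['ee_pos']
P=np.load('w1.npz')['P'];F=np.load('w1.npz')['F'].astype(int)
q=P[:95,70:215].reshape(-1,3);f=F[:95,70:215].reshape(-1,3);m=(f[:,1]>170)&(f[:,2]>80)
print('coaster wrist',cv2.minEnclosingCircle((q[m][:,:2]*1000).astype(np.float32)),np.median(q[m],0))
plan([(p[0],p[1],.11,82.2,-1),(.685,.034,.11,82.2,-1),(.685,.034,p[2]+.003,82.2,-1)])
E
```

```text
[ 0.53642121 -0.03961218  0.05905188] 0.038203023192384486 15.0005404651165
coaster wrist ((655.42138671875, 42.378448486328125), 67.69070434570312) [nan nan nan]
3 x [0.001, 0.0, -0.204, 0.0, -0.0004, -0.0, -1.0]
5 x [0.549, -0.372, -0.0, 0.0, 0.0, -0.0, -1.0]
2 x [0.0, -0.0, 0.192, 0.0, 0.0, -0.0, -1.0]
```

Emit:
{"api": "play_rows", "payload": {"motion": [[[0,0,-0.1,0,0,0,-1],[0,0,-0.2,0,0,0,-1],[0.18,-0.12,-0.21,0,0,0,-1],[0.36,-0.24,-0.21,0,0,0,-1],[0.5,-0.34,-0.21,0,0,0,-1],[0.55,-0.372,-0.21,0,0,0,-1],[0.55,-0.372,-0.21,0,0,0,-1],[0.55,-0.372,-0.21,0,0,0,-1]]]}}

```text
time_s: 3.75
ee_pos: [0.6839, 0.0339, 0.1099]
eef_rot: [3.141, 0.001, -0.136]
force: [-1.4, 0.0, 0.3]
grip_width: 0.038
grip_force: 15.0
```

```bash
python3 - <<'E'
from h import *
o=get_obs();print(o['ee_pos'],o['grip_width'],o['grip_force'])
c=shot('wrist','w2.png');P=cloud(c);F=c['frame'].astype(int)
m=(F[...,0]>180)&(F[...,1]>165)&(F[...,2]>80)&(np.abs(P[...,2]-.005)<.006)&(np.hypot(P[...,0]-.685,P[...,1]-.034)<.07)
q=P[m];print(m.sum(),cv2.minAreaRect((q[:,:2]*1000).astype(np.float32)))
t=shot('top');P=cloud(t);m=(P[...,2]>.03)&(P[...,2]<.09);
s=P[...,:2][m];print('tumblers',[ (np.round(s[k].mean(0),3),k.sum()) for k in [np.hypot(s[:,0]-.77,s[:,1]-y)<.06 for y in (.12,-.12)]])
E
```

```text
[0.68390809 0.03393156 0.10990111] 0.03796882309237563 14.999762624502182
2187 ((676.6956176757812, 37.367679595947266), (82.5803451538086, 61.565940856933594), 83.90602111816406)
tumblers [(array([0.779, 0.149]), np.int64(126)), (array([ 0.776, -0.123]), np.int64(136))]
```

View pics/w2.png

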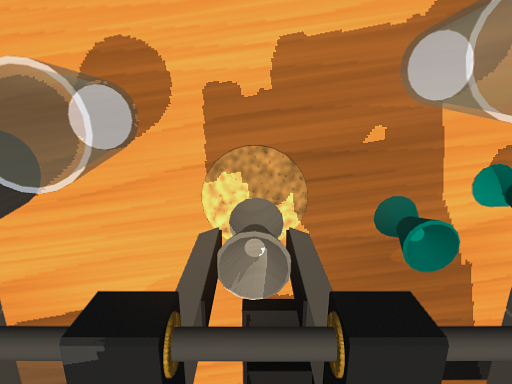

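The jigger hangs upright at (254,260) over the coaster at (254,192), and neighbours are clear. Lower, release, raise.

Emit:
{"api": "play_rows", "payload": {"motion": [[[0,0,0.1,0,0,0,-1],[0,0,0.18,0,0,0,-1],[0,0,0.196,0,0,0,-1],[0,0,0.196,0,0,0,-1],[0,0,0.196,0,0,0,0.2],[0,0,0.196,0,0,0,0.2],[0,0,0.196,0,0,0,0.2],[0,0,0.1,0,0,0,0.2],[0,0,-0.15,0,0,0,0.2],[0,0,-0.2,0,0,0,0.2]]]}}

```text
time_s: 4.85
ee_pos: [0.6854, 0.0342, 0.1647]
eef_rot: [-3.141, -0.005, -0.136]
force: [-0.3, -0.6, 1.8]
grip_width: 0.0568
grip_force: 0.0
```

```bash
python3 - <<'E'
from h import *
o=get_obs();print(o['ee_pos'],o['grip_width'],o['force'])
plan([(.562,-.352,.16,82.2,0.2)])
E
```

```text
[0.68536345 0.03418075 0.16471602] 0.056792675821370264 [-0.27150401 -0.62048496  1.78968981]
6 x [-0.14, 0.799, 0.008, -0.0, -0.0004, 0.0, 0.2]
6 x [-0.14, 0.799, 0.009, -0.0, -0.0004, 0.0, 0.2]
```

Emit:
{"api": "play_rows", "payload": {"motion": [[[-0.14,0.8,0,0,0,0,0.2],[-0.14,0.8,0,0,0,0,0.2],[-0.14,0.8,0,0,0,0,0.2],[-0.14,0.8,0,0,0,0,0.2],[-0.14,0.8,0,0,0,0,0.2]]]}}

```text
time_s: 5.35
ee_pos: [0.6211, -0.1643, 0.1608]
eef_rot: [3.141, -0.001, -0.141]
force: [0.4, 1.0, 1.0]
grip_width: 0.0561
grip_force: 0.0
```

Emit:
{"api": "play_rows", "payload": {"motion": [[[-0.14,0.8,0,0,0,0,0.2],[-0.14,0.8,0,0,0,0,0.2],[-0.14,0.8,0,0,0,0,0.2],[-0.14,0.8,0,0,0,0,0.2],[-0.14,0.8,0,0,0,0,0.2],[-0.14,0.8,0,0,0,0,0.2],[-0.14,0.8,0,0,0,0,0.2]]]}}

```text
time_s: 6.05
ee_pos: [0.5615, -0.3514, 0.1603]
eef_rot: [-3.141, -0.0, -0.135]
force: [-0.9, 0.2, 0.4]
grip_width: 0.0567
grip_force: 0.0
```

```bash
python3 - <<'E'
from h import *
o=get_obs();print(o['ee_pos'],o['grip_width'],o['force'])
c=shot('wrist','w3.png');P=cloud(c);q=P.reshape(-1,3)
for x,y in((.562,-.352),(.452,-.317)):
    for lo,hi in((.035,.05),(.07,.1)):
        m=(q[:,2]>lo)&(q[:,2]<hi)&(np.hypot(q[:,0]-x,q[:,1]-y)<.035);print(m.sum(),q[m].min(0) if m.sum() else 0,q[m].max(0) if m.sum() else 0,q[m].mean(0))
t=shot('top','t1.png');P=cloud(t);q=P.reshape(-1,3)
m=(q[:,2]>.012)&(q[:,2]<.022)&(np.hypot(q[:,0]-.507,q[:,1]+.006)<.13)&(q[:,1]>-.1);r=cv2.minAreaRect((q[m][:,:2]*1000).astype(np.float32));print('tray',r)
m=(q[:,2]>.05)&(q[:,2]<.08)&(np.hypot(q[:,0]-.685,q[:,1]-.034)<.05);print('jig',m.sum(),q[m].mean(0))
E
```

```text
[ 0.56145563 -0.35138658  0.16032427] 0.05669564876523534 [-0.88518906  0.19915702  0.40024745]
1354 [ 0.53859765 -0.37965018  0.03515678] [ 0.58598641 -0.32854858  0.04999683] [ 0.56942465 -0.35522684  0.04445111]
926 [ 0.54803746 -0.36634134  0.07006135] [ 0.57274002 -0.34194095  0.09109028] [ 0.56152265 -0.35432014  0.08764639]
1199 [ 0.43038417 -0.34402302  0.03519832] [ 0.47627391 -0.29234     0.04997904] [ 0.46135802 -0.32066579  0.04407749]
241 [ 0.45054657 -0.32903566  0.07005403] [ 0.46339123 -0.30843994  0.08893511] [ 0.45897664 -0.31982354  0.07768084]
tray ((505.565673828125, -16.726470947265625), (169.561767578125, 143.3613739013672), 82.24584197998047)
jig 75 [0.68726475 0.03200036 0.06270767]
```

View pics/t1.png

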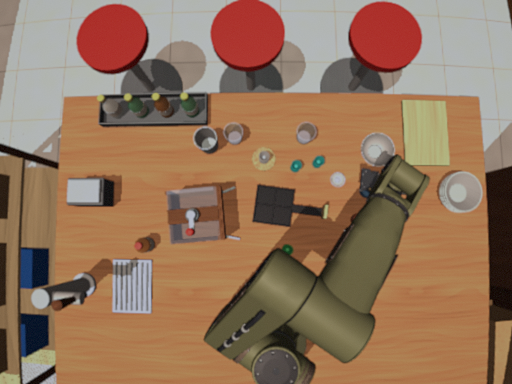

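The jigger stands on the coaster at (263,157). No more flasks appear in the area the arm hid before, so there are two. I grip the blue one by its neck.

Emit:
{"api": "play_rows", "payload": {"motion": [[[0,0.009,0.2,0,0,0,0.2],[0,0.009,0.329,0,0,0,0.2],[0,0.009,0.329,0,0,0,0.2],[0,0.009,0.329,0,0,0,-1],[0,0.009,0.329,0,0,0,-1],[0,0.009,0.329,0,0,0,-1],[0,0.009,0.329,0,0,0,-1],[0,0.009,0.329,0,0,0,-1],[0,0.009,0.329,0,0,0,-1],[0,0.009,0.329,0,0,0,-1]]], "grip_force": 20}}

```text
time_s: 7.15
ee_pos: [0.5608, -0.355, 0.0786]
eef_rot: [3.141, -0.001, -0.136]
force: [0.2, 1.3, 5.6]
grip_width: 0.0205
grip_force: 20.0
```

Emit:
{"api": "play_rows", "payload": {"motion": [[[0,0,-0.05,0,0,0,-1],[0,0,-0.15,0,0,0,-1],[0,0,-0.24,0,0,0,-1],[0,0,-0.28,0,0,0,-1],[0,0,-0.28,0,0,0,-1]]]}}

```text
time_s: 7.65
ee_pos: [0.5608, -0.3552, 0.1495]
eef_rot: [3.14, -0.002, -0.136]
force: [0.1, -0.2, -1.6]
grip_width: 0.0205
grip_force: 20.0
```

```bash
cat > tray.py <<'E'
from h import *
def tray(show=True):
    t=shot('top');P=cloud(t);q=P.reshape(-1,3)
    F=t['frame'].reshape(-1,3).astype(int)
    m=(q[:,2]>.055)&(q[:,2]<.085)&(F[:,0]>120)&(F[:,1]>90)&(F[:,2]<170)&(np.hypot(q[:,0]-.48,q[:,1]+.19)<.1)
    m2=(q[:,2]>.01)&(q[:,2]<.022)&(F.max(1)<75)&(np.hypot(q[:,0]-.507,q[:,1]+.006)<.16)
    h=q[m].mean(0) if m.any() else None
    a=q[m2];print('handle',h,m.sum()); 
    r=cv2.minAreaRect((a[:,:2]*1000).astype(np.float32));print('all tray rect',np.round(r[0],1),np.round(r[1],1),r[2])
    # fit: square model search
    from scipy.optimize import minimize
    def cost(v):
        c,s=np.cos(v[2]),np.sin(v[2]);d=a[:,:2]-v[:2];x=c*d[:,0]+s*d[:,1];y=-s*d[:,0]+c*d[:,1]
        wall=np.minimum.reduce([np.abs(np.abs(x)-.0695)+np.maximum(np.abs(y)-.0715,0),np.abs(np.abs(y)-.0695)+np.maximum(np.abs(x)-.0715,0),np.abs(x)+np.maximum(np.abs(y)-.07,0),np.abs(y)+np.maximum(np.abs(x)-.07,0),np.maximum(np.abs(x)-.017,0)+np.maximum(y+.07,0)+np.maximum(-.19-y,0)])
        return np.minimum(wall,.008).mean()
    th=np.deg2rad(r[2]-90)
    best=min((minimize(cost,[h[0]-.187*np.sin(t0) if h is not None else .507,(h[1] if h is not None else -.19)+.187*np.cos(t0),t0],method='Nelder-Mead') for t0 in (-.25,-.18,-.136,-.08,0,.08)),key=lambda z:z.fun)
    print('fit',best.x[:2].round(4),np.rad2deg(best.x[2]).round(2),best.fun,len(a));return best.x
if __name__=='__main__': tray()
E
python3 - <<'E'
from h import *
from tray import tray
o=get_obs();print(o['ee_pos'],o['grip_width'],o['grip_force'])
x,y,th=tray();c,s=np.cos(th),np.sin(th)
f=lambda a,b:(x+c*a-s*b,y+s*a+c*b)
yw=90+np.rad2deg(th);p=f(.035,.035);print(p,yw,f(-.035,.035))
z=.15
T=plan([(.56,-.2,z,yw,-1),(*p,z,yw,-1),(*p,.084,yw,-1)])
E
```

```text
[ 0.56082916 -0.35523321  0.14946443] 0.020544131446912913 19.96631920337677
handle [ 0.48066417 -0.18689163  0.07325619] 43
all tray rect [500.7 -49.4] [229.2 136.7] 82.3531265258789
fit [ 0.5073 -0.003 ] -7.74 0.0014000643388324666 249
(np.float64(0.5467305139929971), np.float64(0.026945461313462454)) 82.26368962592389 (np.float64(0.47736764776944846), np.float64(0.036368453898309894))
5 x [-0.086, -0.614, -0.008, 0.0, -0.0, -0.0002, -1.0]
6 x [-0.175, -0.892, -0.0, 0.0, -0.0, -0.0, -1.0]
3 x [-0.0, -0.0, 0.264, 0.0, -0.0, -0.0, -1.0]
```

Emit:
{"api": "play_rows", "payload": {"motion": [[[-0.02,-0.2,0,0,0,0,-1],[-0.05,-0.4,0,0,0,0,-1],[-0.086,-0.614,0,0,0,0,-1],[-0.12,-0.8,0,0,0,0,-1],[-0.15,-0.95,0,0,0,0,-1],[-0.15,-0.95,0,0,0,0,-1]]]}}

```text
time_s: 8.3
ee_pos: [0.5548, -0.1102, 0.1467]
eef_rot: [-3.141, 0.002, -0.132]
force: [-0.2, -0.7, -1.1]
grip_width: 0.0211
grip_force: 20.0
```

Emit:
{"api": "play_rows", "payload": {"motion": [[[-0.05,-0.2,0,0,0,0,-1],[-0.09,-0.4,0,0,0,0,-1],[-0.111,-0.53,0,0,0,0,-1],[-0.111,-0.556,0,0,0,0,-1],[-0.111,-0.556,0,0,0,0,-1],[-0.111,-0.556,0,0,0,0,-1]]]}}

```text
time_s: 8.9
ee_pos: [0.547, 0.0257, 0.1473]
eef_rot: [3.141, 0.001, -0.137]
force: [0.1, 1.1, -1.5]
grip_width: 0.0207
grip_force: 20.0
```

```bash
python3 - <<'E'
from h import *
from tray import tray
o=get_obs();print(o['ee_pos'],o['grip_width'],o['grip_force'])
shot('wrist','w4.png')
tray()
plan([(.5467,.0269,.0835,82.26,-1)])
E
```

```text
[0.54695577 0.02572707 0.14734533] 0.020657335077338714 19.993717968463898
handle [ 0.48027463 -0.18702119  0.07140393] 44
all tray rect [522.7 -72.5] [193.9 185.7] 41.65208053588867
fit [ 0.503  -0.0016] -6.14 0.0008712763494256617 134
3 x [-0.002, -0.005, 0.256, 0.0, 0.0001, -0.0005, -1.0]
```

View pics/w4.png

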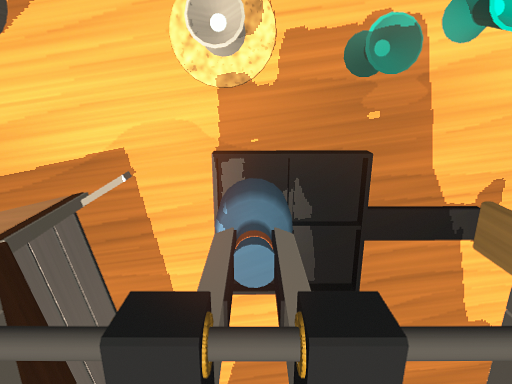

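The blue flask at (255,215) hangs above the far-left compartment and the tray hasn't moved. Lower and release.

Emit:
{"api": "play_rows", "payload": {"motion": [[[0,-0.004,0.1,0,0,0,-1],[0,-0.004,0.2,0,0,0,-1],[0,-0.004,0.255,0,0,0,-1],[0,-0.004,0.255,0,0,0,-1],[0,-0.004,0.255,0,0,0,-0.1],[0,-0.004,0.255,0,0,0,-0.1],[0,-0.004,0.255,0,0,0,-0.1],[0,-0.004,0.1,0,0,0,-0.1],[0,-0.004,-0.05,0,0,0,-0.1],[0,-0.004,-0.05,0,0,0,-0.1]]]}}

```text
time_s: 10.0
ee_pos: [0.5492, 0.0279, 0.1659]
eef_rot: [-3.141, -0.009, -0.136]
force: [-0.1, -0.3, 0.6]
grip_width: 0.0423
grip_force: 0.0
```

```bash
python3 - <<'E'
from h import *
o=get_obs();print(o['ee_pos'],o['grip_width'],o['force'])
plan([(.453,-.318,.16,82.2,0.2)])
E
```

```text
[0.5491651  0.02791188 0.16588114] 0.0423234372650664 [-0.07256898 -0.31757997  0.61046489]
5 x [-0.097, 0.712, 0.01, -0.0001, -0.0007, 0.0, 0.2]
5 x [-0.097, 0.712, 0.011, -0.0001, -0.0007, 0.0, 0.2]
```

Emit:
{"api": "play_rows", "payload": {"motion": [[[-0.093,0.71,0,0,0,0,0.2],[-0.093,0.71,0,0,0,0,0.2],[-0.093,0.71,0,0,0,0,0.2],[-0.093,0.71,0,0,0,0,0.2],[-0.093,0.71,0,0,0,0,0.2]]]}}

```text
time_s: 10.5
ee_pos: [0.499, -0.1477, 0.1604]
eef_rot: [3.141, -0.0, -0.14]
force: [-0.7, -0.3, 0.0]
grip_width: 0.0565
grip_force: 0.0
```

Emit:
{"api": "play_rows", "payload": {"motion": [[[-0.093,0.71,0,0,0,0,0.2],[-0.093,0.71,0,0,0,0,0.2],[-0.093,0.71,0,0,0,0,0.2],[-0.093,0.71,0,0,0,0,0.2],[-0.093,0.71,0,0,0,0,0.2],[-0.093,0.71,0,0,0,0,0.2],[-0.093,0.71,0,0,0,0,0.2]]]}}

```text
time_s: 11.2
ee_pos: [0.4533, -0.3163, 0.1604]
eef_rot: [-3.141, 0.0, -0.135]
force: [0.1, 0.9, 0.4]
grip_width: 0.0563
grip_force: 0.0
```

```bash
python3 - <<'E'
from h import *
from tray import tray
o=get_obs();print(o['ee_pos'],o['grip_width'],o['force'])
c=shot('wrist');q=cloud(c).reshape(-1,3)
x,y=.453,-.318
for lo,hi in((.035,.05),(.07,.1)):
        m=(q[:,2]>lo)&(q[:,2]<hi)&(np.hypot(q[:,0]-x,q[:,1]-y)<.035);print(m.sum(),(q[m].min(0)+q[m].max(0))/2,q[m].mean(0))
tray()
t=shot('top');q=cloud(t).reshape(-1,3);m=(q[:,2]>.07)&(q[:,2]<.1)&(np.hypot(q[:,0]-.547,q[:,1]-.027)<.035);print('blue top',q[m].mean(0))
plan([(.453,-.318,.078,82.26,.2)])
E
```

```text
[ 0.45332825 -0.31625989  0.16035429] 0.05631979606498214 [0.09916227 0.93341689 0.40440207]
1337 [ 0.45205047 -0.31819312  0.04268438] [ 0.45964525 -0.31920512  0.04441086]
923 [ 0.45024492 -0.31817082  0.08050681] [ 0.45160255 -0.31836352  0.08759238]
handle [ 0.48029922 -0.18706862  0.07279235] 42
all tray rect [500.7 -49.1] [228.4 137.2] 82.25006103515625
fit [ 0.5073 -0.0029] -7.66 0.0012428198349205678 232
blue top [0.54868857 0.02726343 0.09275523]
3 x [-0.0, 0.006, 0.33, -0.0, -0.0, 0.0001, 0.2]
```

Emit:
{"api": "play_rows", "payload": {"motion": [[[-0.006,0.008,0.2,0,0,0,0.2],[-0.006,0.008,0.328,0,0,0,0.2],[-0.006,0.008,0.328,0,0,0,0.2],[-0.006,0.008,0.328,0,0,0,-1],[-0.006,0.008,0.328,0,0,0,-1],[-0.006,0.008,0.328,0,0,0,-1],[-0.006,0.008,0.328,0,0,0,-1],[-0.006,0.008,0.328,0,0,0,-1],[-0.006,0.008,0.328,0,0,0,-1],[-0.006,0.008,0.328,0,0,0,-1]]]}}

```text
time_s: 12.35
ee_pos: [0.4513, -0.3194, 0.079]
eef_rot: [3.141, -0.001, -0.136]
force: [0.0, 2.4, 5.9]
grip_width: 0.0205
grip_force: 20.0
```

Emit:
{"api": "play_rows", "payload": {"motion": [[[0,0,-0.05,0,0,0,-1],[0,0,-0.15,0,0,0,-1],[0,0,-0.3,0,0,0,-1],[0,0,-0.42,0,0,0,-1],[0,0,-0.42,0,0,0,-1],[0,0,-0.42,0,0,0,-1]]]}}

```text
time_s: 12.95
ee_pos: [0.451, -0.3192, 0.1837]
eef_rot: [3.141, -0.0, -0.136]
force: [-0.3, 0.6, -0.8]
grip_width: 0.0204
grip_force: 20.0
```

```bash
python3 - <<'E'
from h import *
o=get_obs();print(o['ee_pos'],o['grip_width'],o['grip_force'])
plan([(.464,-.14,.182,82.26,-1),(.4774,.0364,.182,82.26,-1),(.4774,.0364,.0835,82.26,-1)])
E
```

```text
[ 0.45095625 -0.31921765  0.183732  ] 0.02036367434904074 19.951236248016357
5 x [-0.046, -0.717, 0.007, 0.0, -0.0001, -0.0002, -1.0]
5 x [-0.042, -0.706, -0.0, 0.0, 0.0, 0.0, -1.0]
3 x [0.0, -0.0, 0.394, 0.0, 0.0, 0.0, -1.0]
```

Emit:
{"api": "play_rows", "payload": {"motion": [[[-0.01,-0.2,0,0,0,0,-1],[-0.025,-0.4,0,0,0,0,-1],[-0.04,-0.6,0,0,0,0,-1],[-0.05,-0.8,0,0,0,0,-1],[-0.055,-0.9,0,0,0,0,-1]]]}}

```text
time_s: 13.45
ee_pos: [0.4672, -0.0913, 0.1822]
eef_rot: [-3.141, 0.003, -0.134]
force: [1.5, 0.1, -0.7]
grip_width: 0.02
grip_force: 20.0
```

Emit:
{"api": "play_rows", "payload": {"motion": [[[-0.01,-0.2,0,0,0,0,-1],[-0.02,-0.38,0,0,0,0,-1],[-0.033,-0.5,0,0,0,0,-1],[-0.033,-0.523,0,0,0,0,-1],[-0.033,-0.523,0,0,0,0,-1],[-0.033,-0.523,0,0,0,0,-1],[-0.033,-0.523,0.15,0,0,0,-1],[-0.033,-0.523,0.15,0,0,0,-1]]]}}

```text
time_s: 14.25
ee_pos: [0.4756, 0.035, 0.1425]
eef_rot: [3.141, 0.007, -0.138]
force: [0.1, 0.2, -1.5]
grip_width: 0.0207
grip_force: 20.0
```

```bash
python3 - <<'E'
from h import *
from tray import tray
o=get_obs();print(o['ee_pos'],o['grip_width'],o['grip_force'])
shot('wrist','w5.png')
tray()
plan([(.4774,.0364,.0835,82.26,-1)])
E
```

```text
[0.4756328  0.03497681 0.14254964] 0.020699508983093275 19.99991923570633
handle [ 0.48025316 -0.18691265  0.0720444 ] 44
all tray rect [500.2 -49.3] [229.7 139.7] 81.79217529296875
fit [ 0.5072 -0.0026] -8.48 0.0005127262106847867 169
3 x [-0.0, -0.004, 0.251, 0.0, 0.0002, -0.0004, -1.0]
```

View pics/w5.png

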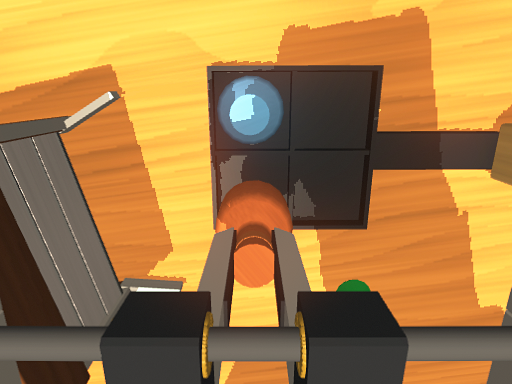

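Blue stands at (250,110) in its compartment, and terracotta hangs above the near-left one. Lower and release.

Emit:
{"api": "play_rows", "payload": {"motion": [[[0.003,-0.004,0.1,0,0,0,-1],[0.003,-0.004,0.2,0,0,0,-1],[0.003,-0.004,0.248,0,0,0,-1],[0.003,-0.004,0.248,0,0,0,-1],[0.003,-0.004,0.248,0,0,0,-0.1],[0.003,-0.004,0.248,0,0,0,-0.1],[0.003,-0.004,0.248,0,0,0,-0.1],[0.003,-0.004,0.1,0,0,0,-0.1],[0.003,-0.004,-0.1,0,0,0,-0.1],[0.003,-0.004,-0.6,0,0,0,-0.1]]]}}

```text
time_s: 15.35
ee_pos: [0.478, 0.0371, 0.2231]
eef_rot: [-3.142, 0.0, -0.136]
force: [0.4, -0.5, -0.1]
grip_width: 0.0423
grip_force: 0.0
```

```bash
python3 - <<'E'
from h import *
o=get_obs();print(o['ee_pos'],o['grip_width'],o['force'])
plan([(.411,.267,.32,140,0.2)])
E
```

```text
[0.47801638 0.03711161 0.22309318] 0.04225842222807157 [ 0.40953922 -0.53141244 -0.06700124]
5 x [-0.195, -0.437, -0.194, -0.0, 0.0, -0.0803, 0.2]
5 x [0.04, -0.477, -0.194, -0.0, 0.0, -0.0803, 0.2]
```

```bash
python3 - <<'E'
from h import *
plan([(.411,.267,.31,82.2,0.0)])
E
```

```text
4 x [-0.195, -0.437, -0.174, -0.0, 0.0, -0.0, 0.0]
4 x [-0.195, -0.437, -0.174, -0.0, 0.0, -0.0, 0.0]
```

Emit:
{"api": "play_rows", "payload": {"motion": [[[0,-0.1,-0.3,0,0,0,0],[-0.2,-0.437,-0.35,0,0,0,0],[-0.39,-0.874,-0.35,0,0,0,0],[-0.39,-0.874,-0.35,0,0,0,0],[-0.39,-0.874,-0.35,0,0,0,0],[-0.39,-0.874,-0.35,0,0,0,0],[-0.39,-0.874,-0.35,0,0,0,0],[-0.39,-0.874,-0.35,0,0,0,0],[-0.39,-0.874,-0.35,0,0,0,0]]]}}

```text
time_s: 16.25
ee_pos: [0.4118, 0.266, 0.3085]
eef_rot: [3.141, -0.0, -0.137]
force: [0.1, -0.2, -0.2]
grip_width: 0.0471
grip_force: 0.0
```

```bash
python3 - <<'E'
from h import *
from tray import tray
o=get_obs();print(o['ee_pos'],o['grip_width'],o['force'])
c=shot('wrist','w6.png');P=cloud(c);q=P.reshape(-1,3);np.savez('w6.npz',P=P,F=c['frame'])
m=(q[:,2]>.225)&(q[:,2]<.26)&(np.hypot(q[:,0]-.41,q[:,1]-.267)<.03);print('knob',m.sum(),(q[m].min(0)+q[m].max(0))/2,q[m].mean(0),q[m].max(0))
m=(q[:,2]>.15)&(q[:,2]<.17);print('roof',m.sum(),cv2.minAreaRect((q[m][:,:2]*1000).astype(np.float32)))
P0=np.load('top0.npz')['P'].reshape(-1,3);m=(P0[:,2]>.15)&(P0[:,2]<.172)&(np.hypot(P0[:,0]-.467,P0[:,1]-.26)<.16);r=cv2.minAreaRect((P0[m][:,:2]*1000).astype(np.float32));print('top roof',m.sum(),r,cv2.boxPoints(r))
m=(P0[:,2]>.19)&(P0[:,2]<.24)&(np.hypot(P0[:,0]-.467,P0[:,1]-.26)<.03);print('hub',m.sum(),P0[m].mean(0),P0[m].max(0),P0[m].min(0))
S=np.load('scene0.npz')['P'].reshape(-1,3);m=(S[:,2]>.125)&(S[:,2]<.155)&(S[:,0]>.39)&(S[:,0]<.56)&(S[:,1]>.14)&(S[:,1]<.2);f=np.polyfit(S[m][:,0],S[m][:,1],1);print('front lintel',f,np.rad2deg(np.arctan(f[0])),m.sum())
m=(q[:,2]>.012)&(q[:,2]<.022)&(q[:,1]<.2);print('guides z',m.sum())
tray()
E
```

```text
[0.41179997 0.2660207  0.30853431] 0.04712477936463013 [ 0.13280387 -0.1790663  -0.20683755]
knob 1138 [0.4100191  0.26772644 0.24032297] [0.41287552 0.26738747 0.24933694] [0.42185539 0.27943907 0.25563865]
roof 37067 ((464.8261413574219, 267.95550537109375), (182.2476806640625, 193.10203552246094), 5.442022800445557)
top roof 2743 ((467.39300537109375, 266.6228332519531), (183.14572143554688, 190.8606414794922), 5.798007965087891) [[366.64807 352.3141 ]
 [385.92914 162.42987]
 [568.13794 180.93158]
 [548.8569  370.8158 ]]
hub 84 [0.46131194 0.27208723 0.20150555] [0.47995543 0.28698142 0.20738866] [0.43771345 0.25939369 0.1906893 ]
front lintel [0.09342437 0.12761251] 5.337330070732063 409
guides z 3203
handle [ 0.48157665 -0.18711825  0.07272801] 41
all tray rect [499.5 -48.2] [233.3 139.4] 82.214599609375
fit [ 0.5072 -0.0031] -7.46 0.0009238445553344505 274
```

View pics/w6.png

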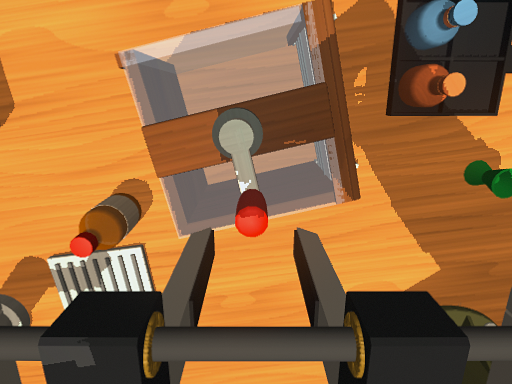

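```bash
python3 - <<'E'
from h import *
d=np.load('w6.npz');P=d['P'].reshape(-1,3)
m=(P[:,2]>.185)&(P[:,2]<.23)&(np.hypot(P[:,0]-.465,P[:,1]-.27)<.05);q=P[m]
print(np.histogram(q[:,2],10))
for lo,hi in((.195,.2),(.2,.205),(.205,.212),(.212,.22)):
    k=(q[:,2]>lo)&(q[:,2]<hi)&(q[:,0]>.45); print(lo,k.sum(),q[k].min(0) if k.any() else 0,q[k].max(0) if k.any() else 0)
S=np.load('scene0.npz');p=S['P'].reshape(-1,3);o=np.array([.468,.272]);th=np.deg2rad(5.4)
dx=p[:,:2]-o;X=np.cos(th)*dx[:,0]+np.sin(th)*dx[:,1];Y=-np.sin(th)*dx[:,0]+np.cos(th)*dx[:,1]
m=(np.abs(X)<.06)&(p[:,2]>.004)&(p[:,2]<.11)&(np.abs(Y+.09)<.02)
for lo in np.arange(.005,.11,.005):
    k=m&(p[:,2]>=lo)&(p[:,2]<lo+.005); print(round(lo,3),k.sum(),np.round(np.median(Y[k]),4) if k.any() else '',end=' | ')
E
```

```text
(array([  13,   13,   12, 1043,  683,   26,   24,   29,   36,   41]), array([0.1852017 , 0.18967548, 0.19414926, 0.19862304, 0.20309682,
       0.2075706 , 0.21204438, 0.21651816, 0.22099194, 0.22546572,
       0.2299395 ]))
0.195 15 [0.46406679 0.25910077 0.19580854] [0.47830643 0.27666367 0.1996243 ]
0.2 987 [0.45005336 0.25911322 0.20022265] [0.47828273 0.28701178 0.20492246]
0.205 2 [0.46789893 0.27094113 0.20503029] [0.4759915  0.2745558  0.20555872]
0.212 0 0 0
0.005 0  | 0.01 0  | 0.015 0  | 0.02 3 -0.0903 | 0.025 36 -0.0917 | 0.03 46 -0.0915 | 0.035 43 -0.092 | 0.04 42 -0.0914 | 0.045 43 -0.0912 | 0.05 42 -0.0913 | 0.055 52 -0.0909 | 0.06 47 -0.0895 | 0.065 42 -0.0896 | 0.07 43 -0.0895 | 0.075 44 -0.0893 | 0.08 40 -0.0898 | 0.085 59 -0.0889 | 0.09 49 -0.0872 | 0.095 46 -0.0875 | 0.1 42 -0.0871 | 0.105 8 -0.0878 |
```

The hub fits at (0.4645,0.273), and the lintel gives the same origin; the cabinet is yawed +5.4°. The knob is 90° past zero and the shutter edge is at about 25 mm, so the crank reads about 1.57 rad and needs about 1010° more. I grip the knob and work out half-turn rows.

Emit:
{"api": "play_rows", "payload": {"motion": [[[-0.007,-0.008,0.15,0,0,0,0],[-0.007,-0.008,0.29,0,0,0,0],[-0.007,-0.008,0.29,0,0,0,0],[-0.007,-0.008,0.29,0,0,0,-1],[-0.007,-0.008,0.29,0,0,0,-1],[-0.007,-0.008,0.29,0,0,0,-1],[-0.007,-0.008,0.29,0,0,0,-1],[-0.007,-0.008,0.29,0,0,0,-1]]]}}

```text
time_s: 17.15
ee_pos: [0.4105, 0.2691, 0.2373]
eef_rot: [-3.141, -0.002, -0.136]
force: [-0.5, -2.7, 7.5]
grip_width: 0.0233
grip_force: 20.0
```

```bash
cat > crank.py <<'E'
from h import *
def rows(deg0,deg1,n=10,C=(.4645,.273),T=None):
    """rows moving knob from angle deg0 to deg1 (world deg) relative to its ideal position at deg0"""
    T=tcp() if T is None else T
    p=lambda a:np.array([.055*np.cos(np.deg2rad(a)),.055*np.sin(np.deg2rad(a)),0])
    return [np.round(T[:3,:3].T@(p(a)-p(deg0))/.25,3)[:2].tolist() for a in np.linspace(deg0,deg1,n+1)[1:]]
E
python3 - <<'E'
from crank import *
o=get_obs();print(o['ee_pos'],o['grip_width'],o['force'],o['grip_force'])
d=o['ee_pos'][:2]-np.array([.4645,.273]);a=np.rad2deg(np.arctan2(d[1],d[0]));print(np.hypot(*d),a)
print(rows(a,a-180));print(rows(a-180,a-360))
E
```

```text
[0.41052197 0.26905919 0.23726757] 0.023340283448818777 [-0.49939154 -2.65259938  7.47647707] 20.002794563770294
0.054121693028710324 -175.8243807609862
[[-0.004, -0.069], [0.014, -0.135], [0.052, -0.193], [0.105, -0.236], [0.17, -0.261], [0.238, -0.264], [0.305, -0.247], [0.362, -0.209], [0.406, -0.156], [0.43, -0.091]]
[[0.004, 0.069], [-0.014, 0.135], [-0.052, 0.193], [-0.105, 0.236], [-0.17, 0.261], [-0.238, 0.264], [-0.305, 0.247], [-0.362, 0.209], [-0.406, 0.156], [-0.43, 0.091]]
```

Emit:
{"api": "play_rows", "payload": {"motion": [[[-0.004,-0.069,0,0,0,0,-1],[0.014,-0.135,0,0,0,0,-1],[0.052,-0.193,0,0,0,0,-1],[0.105,-0.236,0,0,0,0,-1],[0.17,-0.261,0,0,0,0,-1],[0.238,-0.264,0,0,0,0,-1],[0.305,-0.247,0,0,0,0,-1],[0.362,-0.209,0,0,0,0,-1],[0.406,-0.156,0,0,0,0,-1],[0.43,-0.091,0,0,0,0,-1]]]}}

```text
time_s: 18.15
ee_pos: [0.5205, 0.2773, 0.2374]
eef_rot: [-3.139, -0.002, -0.136]
force: [-4.4, 3.6, 4.5]
grip_width: 0.0237
grip_force: 20.0
```

```bash
python3 - <<'E'
from crank import *
c=shot('top');o=get_obs();print(o['time_s'],o['ee_pos'],o['grip_width'],o['force'],o['grip_force'])
P=cloud(c);F=c['frame'].astype(int);m=(F[...,0]>2*F[...,1])&(F[...,0]>90)&(P[...,2]>.19)&(P[...,2]<.27);print(m.sum(),P[m].mean(0) if m.any() else '')
S=cloud(shot('scene','s1.png')).reshape(-1,3);o=np.array([.4645,.273]);th=np.deg2rad(5.4)
dx=S[:,:2]-o;X=np.cos(th)*dx[:,0]+np.sin(th)*dx[:,1];Y=-np.sin(th)*dx[:,0]+np.cos(th)*dx[:,1]
k=(np.abs(X)<.05)&(S[:,2]>.01)&(S[:,2]<.11)&(np.abs(Y+.09)<.012);print('edge',np.sort(S[k][:,2])[:8])
E
```

```text
18.2 [0.52054467 0.27509294 0.23719798] 0.023761499661655146 [-1.02473849 -2.0169605   9.56281289] 20.002703368663788
0 
edge [0.03856296 0.03972306 0.04121037 0.04135023 0.0421148  0.04300846
 0.04305069 0.04329618]
```

The edge rose by about 16 mm, as expected for half a turn. Four more half-turns.

Emit:
{"api": "play_rows", "payload": {"motion": [[[0.004,0.069,0,0,0,0,-1],[-0.014,0.135,0,0,0,0,-1],[-0.052,0.193,0,0,0,0,-1],[-0.105,0.236,0,0,0,0,-1],[-0.17,0.261,0,0,0,0,-1],[-0.238,0.264,0,0,0,0,-1],[-0.305,0.247,0,0,0,0,-1],[-0.362,0.209,0,0,0,0,-1],[-0.406,0.156,0,0,0,0,-1],[-0.43,0.091,0,0,0,0,-1]]]}}

```text
time_s: 19.25
ee_pos: [0.4101, 0.2692, 0.2373]
eef_rot: [-3.141, -0.003, -0.137]
force: [8.6, -3.9, 1.9]
grip_width: 0.0238
grip_force: 20.0
```

Emit:
{"api": "play_rows", "payload": {"motion": [[[-0.004,-0.069,0,0,0,0,-1],[0.014,-0.135,0,0,0,0,-1],[0.052,-0.193,0,0,0,0,-1],[0.105,-0.236,0,0,0,0,-1],[0.17,-0.261,0,0,0,0,-1],[0.238,-0.264,0,0,0,0,-1],[0.305,-0.247,0,0,0,0,-1],[0.362,-0.209,0,0,0,0,-1],[0.406,-0.156,0,0,0,0,-1],[0.43,-0.091,0,0,0,0,-1]]]}}

```text
time_s: 20.25
ee_pos: [0.5205, 0.2775, 0.2373]
eef_rot: [-3.139, -0.001, -0.136]
force: [-6.2, 3.8, 6.9]
grip_width: 0.0236
grip_force: 20.0
```

Emit:
{"api": "play_rows", "payload": {"motion": [[[0.004,0.069,0,0,0,0,-1],[-0.014,0.135,0,0,0,0,-1],[-0.052,0.193,0,0,0,0,-1],[-0.105,0.236,0,0,0,0,-1],[-0.17,0.261,0,0,0,0,-1],[-0.238,0.264,0,0,0,0,-1],[-0.305,0.247,0,0,0,0,-1],[-0.362,0.209,0,0,0,0,-1],[-0.406,0.156,0,0,0,0,-1],[-0.43,0.091,0,0,0,0,-1]]]}}

```text
time_s: 21.25
ee_pos: [0.4101, 0.2694, 0.2373]
eef_rot: [-3.141, -0.002, -0.137]
force: [7.0, -2.8, 3.9]
grip_width: 0.0236
grip_force: 20.0
```

Emit:
{"api": "play_rows", "payload": {"motion": [[[-0.004,-0.069,0,0,0,0,-1],[0.014,-0.135,0,0,0,0,-1],[0.052,-0.193,0,0,0,0,-1],[0.105,-0.236,0,0,0,0,-1],[0.17,-0.261,0,0,0,0,-1],[0.238,-0.264,0,0,0,0,-1],[0.305,-0.247,0,0,0,0,-1],[0.362,-0.209,0,0,0,0,-1],[0.406,-0.156,0,0,0,0,-1],[0.43,-0.091,0,0,0,0,-1]]]}}

```text
time_s: 22.25
ee_pos: [0.5205, 0.2775, 0.2373]
eef_rot: [-3.139, -0.001, -0.136]
force: [-6.4, 3.6, 8.0]
grip_width: 0.0238
grip_force: 20.0
```

```bash
cat > edge.py <<'E'
from crank import *
o=get_obs();print(o['time_s'],o['ee_pos'],o['grip_width'],o['force'],o['grip_force'])
S=cloud(shot('scene','s2.png')).reshape(-1,3);C=np.array([.4645,.273]);th=np.deg2rad(5.4)
dx=S[:,:2]-C;X=np.cos(th)*dx[:,0]+np.sin(th)*dx[:,1];Y=-np.sin(th)*dx[:,0]+np.cos(th)*dx[:,1]
k=(np.abs(X)<.05)&(S[:,2]>.01)&(S[:,2]<.13)&(np.abs(Y+.09)<.014);print('edge',np.sort(S[k][:,2])[:8])
E
python3 edge.py; python3 - <<'E'
from crank import *
a=4.18
print(rows(a,a-100,7))
E
```

```text
22.25 [0.52054025 0.27753419 0.23730146] 0.023818703058899895 [-6.4241016   3.57859631  8.03530336] 20.00137835741043
edge [0.10291426 0.10435114 0.10525355 0.10530654 0.10607578 0.10632485
 0.10637236 0.10665991]
[[0.005, 0.055], [-0.004, 0.108], [-0.026, 0.159], [-0.06, 0.202], [-0.103, 0.235], [-0.153, 0.257], [-0.207, 0.266]]
```

Emit:
{"api": "play_rows", "payload": {"motion": [[[0.005,0.055,0,0,0,0,-1],[-0.004,0.108,0,0,0,0,-1],[-0.026,0.159,0,0,0,0,-1],[-0.06,0.202,0,0,0,0,-1],[-0.103,0.235,0,0,0,0,-1],[-0.153,0.257,0,0,0,0,-1],[-0.207,0.266,0,0,0,0,-1],[-0.207,0.266,0,0,0,0,-1]]]}}

```text
time_s: 23.1
ee_pos: [0.459, 0.2184, 0.2374]
eef_rot: [-3.14, -0.002, -0.136]
force: [-1.8, -3.2, 7.8]
grip_width: 0.0238
grip_force: 20.0
```

Emit:
{"api": "play_rows", "payload": {"motion": [[[-0.02,0,0,0,0,0,-1],[-0.035,0,0,0,0,0,-1],[-0.035,0,0,0,0,0,-1],[-0.035,0,0,0,0,0,-1]]]}}

```text
time_s: 23.5
ee_pos: [0.4514, 0.2197, 0.2373]
eef_rot: [-3.14, -0.002, -0.136]
force: [0.1, -0.6, 8.3]
grip_width: 0.0236
grip_force: 20.0
```

```bash
python3 edge.py
```

```text
23.5 [0.45137149 0.21973661 0.23728322] 0.02361530862586931 [ 0.12518142 -0.62228652  8.33754866] 20.001240670681
edge [0.11162772 0.1143211  0.1144289  0.11467684 0.11474207 0.11579701
 0.11604189 0.11625823]
```

The knob has turned 1008°, the edge is at 0.114, and the crank is at the upper stop. Release, lift, go to the handle.

Emit:
{"api": "play_rows", "payload": {"motion": [[[0.006,0,0,0,0,0,0],[0.006,0,0,0,0,0,0],[0.006,0,0,0,0,0,0],[0.006,0,0,0,0,0,0],[0.006,0,-0.1,0,0,0,0],[0.006,0,-0.25,0,0,0,0],[0.006,0,-0.25,0,0,0,0]]]}}

```text
time_s: 24.25
ee_pos: [0.4532, 0.2195, 0.3028]
eef_rot: [-3.138, -0.006, -0.136]
force: [-1.5, 0.6, -0.4]
grip_width: 0.047
grip_force: 0.0
```

```bash
python3 - <<'E'
from h import *
from tray import tray
o=get_obs();print(o['time_s'],o['ee_pos'],o['grip_width'],o['qpos'])
x,y,th=tray()
plan([(.48,-.05,.28,-7.8,0.8),(.481,-.188,.15,-7.8,0.8)])
E
python3 edge.py
```

```text
24.25 [0.4532299  0.21954645 0.30281915] 0.04698560008096057 [3.78333485e-01 1.41102880e-01 1.53278733e+00 3.94672911e-05
 1.46094583e+00 2.08536633e+00]
handle [ 0.48051935 -0.18685764  0.07245319] 43
all tray rect [489.7 -22. ] [235.3 188.7] 51.14431381225586
fit [ 0.5068 -0.0032] -7.7 0.0011979719350247093 283
7 x [0.127, 0.526, 0.04, -0.0003, -0.0001, 0.125, 0.8]
7 x [0.462, 0.282, 0.041, -0.0003, -0.0001, 0.125, 0.8]
5 x [0.546, -0.079, 0.52, 0.0, 0.0, -0.0, 0.8]
24.3 [0.45273473 0.21931663 0.3002403 ] 0.04694118398183956 [-0.46600869  0.45431085 -0.65036964] 0.0
edge [0.11204779 0.11399898 0.11400187 0.11425902 0.11554565 0.11593867
 0.11626881 0.11669533]
```

Turning the planned way would take joint 6 to about 2.9, beyond 2.55, so I turn the other way.

Emit:
{"api": "play_rows", "payload": {"motion": [[[0.127,0.526,0.04,0,0,-0.125,0.8],[0.127,0.526,0.04,0,0,-0.125,0.8],[0.127,0.526,0.04,0,0,-0.125,0.8],[0.127,0.526,0.04,0,0,-0.125,0.8],[0.127,0.526,0.04,0,0,-0.125,0.8],[0.127,0.526,0.04,0,0,-0.125,0.8],[0.127,0.526,0.04,0,0,-0.125,0.8]]]}}

```text
time_s: 25.05
ee_pos: [0.4655, 0.0843, 0.2872]
eef_rot: [-3.141, 0.002, 0.65]
force: [-0.6, -0.8, 0.9]
grip_width: 0.0845
grip_force: 0.0
```

Emit:
{"api": "play_rows", "payload": {"motion": [[[-0.282,0.462,0.04,0,0,-0.125,0.8],[-0.282,0.462,0.04,0,0,-0.125,0.8],[-0.282,0.462,0.04,0,0,-0.125,0.8],[-0.282,0.462,0.04,0,0,-0.125,0.8],[-0.282,0.462,0.04,0,0,-0.125,0.8],[-0.282,0.462,0.04,0,0,-0.125,0.8],[-0.282,0.462,0.04,0,0,-0.125,0.8]]]}}

```text
time_s: 25.75
ee_pos: [0.4792, -0.0501, 0.2776]
eef_rot: [-3.14, -0.0, 1.433]
force: [0.3, 0.3, 0.2]
grip_width: 0.0848
grip_force: 0.0
```

Emit:
{"api": "play_rows", "payload": {"motion": [[[-0.546,0.079,0.4,0,0,0,0.8],[-0.546,0.079,0.4,0,0,0,0.8],[-0.546,0.079,0.5,0,0,0,0.8],[-0.546,0.079,0.5,0,0,0,0.8],[-0.546,0.079,0.5,0,0,0,0.8],[-0.546,0.079,0.5,0,0,0,0.8]]]}}

```text
time_s: 26.35
ee_pos: [0.4803, -0.1878, 0.1532]
eef_rot: [-3.14, -0.001, 1.431]
force: [-1.0, -0.2, 0.1]
grip_width: 0.0845
grip_force: 0.0
```

```bash
python3 - <<'E'
from h import *
from tray import tray
o=get_obs();print(o['time_s'],o['ee_pos'],o['eef_rot'],o['grip_width'],o['qpos'])
c=shot('wrist','w7.png');P=cloud(c);q=P.reshape(-1,3);F=c['frame'].reshape(-1,3).astype(int)
m=(q[:,2]>.066)&(q[:,2]<.085)&(np.hypot(q[:,0]-.481,q[:,1]+.188)<.05)&(F[:,0]>100);print('handle',m.sum(),cv2.minAreaRect((q[m][:,:2]*1000).astype(np.float32)),q[m][:,2].max())
x,y,th=tray()
E
```

```text
26.35 [ 0.48034583 -0.18780946  0.15324091] [-3.14046618e+00 -5.20098667e-04  1.43055217e+00] 0.08445385891767222 [-4.43814862e-01  2.96777610e-01  1.69954292e+00  1.75107325e-04
  1.14650256e+00 -3.03643188e-01]
handle 961 ((480.23822021484375, -188.00619506835938), (12.086970329284668, 49.45389175415039), 82.01419067382812) 0.07880601323445963
handle None 0
all tray rect [490.7 -24.9] [231.5 183.4] 51.14799118041992
fit [ 0.5075 -0.0026] -7.44 0.0011749106347500179 238
```

View pics/w7.png

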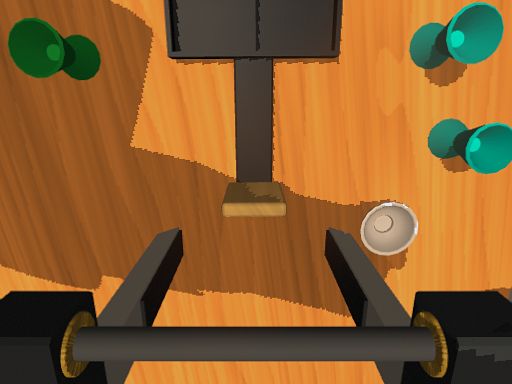

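The handle at (255,200) is centred between the fingers, at (0.4802,-0.188) with yaw −8°. Descend and grip across its width.

Emit:
{"api": "play_rows", "payload": {"motion": [[[0,0,0.2,0,0,0,0.8],[0,0,0.35,0,0,0,0.8],[0,0,0.413,0,0,0,0.8],[0,0,0.413,0,0,0,0.8],[0,0,0.413,0,0,0,-1],[0,0,0.413,0,0,0,-1],[0,0,0.413,0,0,0,-1],[0,0,0.413,0,0,0,-1],[0,0,0.413,0,0,0,-1],[0,0,0.413,0,0,0,-1]]], "grip_force": 30}}

```text
time_s: 27.45
ee_pos: [0.4807, -0.1882, 0.0506]
eef_rot: [3.141, 0.0, 1.435]
force: [-0.7, -0.9, 3.2]
grip_width: 0.0497
grip_force: 30.0
```

```bash
cat > push.py <<'E'
from h import *
from tray import tray
C=np.array([.4645,.273]);tc=np.deg2rad(5.4)
ax=np.array([np.cos(tc),np.sin(tc)]);ay=np.array([-np.sin(tc),np.cos(tc)])
def hpose(X,Y,a):  # handle world pos+tray world angle for tray pose in cabinet frame
    th=tc+a; return C+X*ax+Y*ay-.187*np.array([-np.sin(th),np.cos(th)]),th
def cur(T):  # tray pose from gripper (tool y along -/+ tray x), assumes handle at TCP
    yv=T[:2,1]; th=np.arctan2(yv[1],yv[0]); th=(th+np.pi/2)%np.pi-np.pi/2
    c=T[:2,3]+.187*np.array([-np.sin(th),np.cos(th)]);d=c-C
    return np.array([d@ax,d@ay,th-tc])
def calls(T,poses,off=0):
    """poses list of (X,Y,a); prints relative rows"""
    p0=cur(T);h0,t0=hpose(*p0);rows=[]
    for p in poses:
        h,t=hpose(*p);d=np.r_[h-h0,0]
        s=T[:3,:3].T@d/.25; rows.append([round(s[0],3),round(s[1],3),0,0,0,round(-(t-t0)/2/np.pi,4),-1])
    return rows
E
python3 - <<'E'
from push import *
o=get_obs();print(o['time_s'],o['ee_pos'],o['eef_rot'],o['grip_width'],o['force'],o['grip_force'])
T=tcp(o);p=cur(T);print('tray in cab',p)
tray()
q=np.array([0,-.225,0.])
w=lambda s:.5-.5*np.cos(np.pi*s)
r=calls(T,[p+(q-p)*w(k/10) for k in range(1,11)])
for a in r: print(a)
E
```

```text
27.45 [ 0.48065547 -0.18817641  0.05061996] [3.14098280e+00 2.43699286e-04 1.43450748e+00] 0.0496741410273474 [-0.69312439 -0.90734253  3.15676591] 30.00080645084381
tray in cab [ 0.01541271 -0.27859734 -0.23053648]
handle None 0
all tray rect [493. -23.] [232.1 185.3] 51.3691291809082
fit [ 0.507  -0.0026] -7.65 0.0012185056772668654 251
[np.float64(0.005), np.float64(0.002), 0, 0, 0, np.float64(-0.0009), -1]
[np.float64(0.019), np.float64(0.006), 0, 0, 0, np.float64(-0.0035), -1]
[np.float64(0.041), np.float64(0.013), 0, 0, 0, np.float64(-0.0076), -1]
[np.float64(0.07), np.float64(0.022), 0, 0, 0, np.float64(-0.0127), -1]
[np.float64(0.102), np.float64(0.032), 0, 0, 0, np.float64(-0.0183), -1]
[np.float64(0.136), np.float64(0.041), 0, 0, 0, np.float64(-0.024), -1]
[np.float64(0.167), np.float64(0.05), 0, 0, 0, np.float64(-0.0291), -1]
[np.float64(0.192), np.float64(0.056), 0, 0, 0, np.float64(-0.0332), -1]
[np.float64(0.209), np.float64(0.06), 0, 0, 0, np.float64(-0.0358), -1]
[np.float64(0.214), np.float64(0.062), 0, 0, 0, np.float64(-0.0367), -1]
```

Emit:
{"api": "play_rows", "payload": {"motion": [[[0.005,0.002,0,0,0,-0.0009,-1],[0.019,0.006,0,0,0,-0.0035,-1],[0.041,0.013,0,0,0,-0.0076,-1],[0.07,0.022,0,0,0,-0.0127,-1],[0.102,0.032,0,0,0,-0.0183,-1],[0.136,0.041,0,0,0,-0.024,-1],[0.167,0.05,0,0,0,-0.0291,-1],[0.192,0.056,0,0,0,-0.0332,-1],[0.209,0.06,0,0,0,-0.0358,-1],[0.214,0.062,0,0,0,-0.0367,-1]]]}}

```text
time_s: 28.5
ee_pos: [0.5036, -0.1373, 0.0507]
eef_rot: [3.141, 0.001, 1.667]
force: [-0.1, -5.1, 6.0]
grip_width: 0.0499
grip_force: 30.0
```

```bash
python3 - <<'E'
from push import *
o=get_obs();print(o['time_s'],o['ee_pos'],o['eef_rot'],o['grip_width'],o['force'],o['grip_force'])
T=tcp(o);p=cur(T);print('tray in cab',p)
shot('top','t2.png');x=tray();d=x[:2]-C;print('seen in cab',d@ax,d@ay,x[2]-tc)
p=p
q1=np.array([0,-.10,0.])
w=lambda s:.5-.5*np.cos(np.pi*s)
for a in calls(T,[p+(q1-p)*w(k/10) for k in range(1,11)]): print([float(v) for v in a])
im=cv2.imread('pics/t2.png')[170:280,150:350];cv2.imwrite('pics/t2c.png',cv2.resize(im,(800,440),interpolation=cv2.INTER_CUBIC))
E
```

```text
28.5 [ 0.5036275  -0.13726182  0.05070189] [3.14066445e+00 1.08384455e-03 1.66651839e+00] 0.04994071993000471 [-0.05326176 -5.05411866  5.99235024] 30.002135038375854
tray in cab [ 6.89265478e-05 -2.25123494e-01  1.47528671e-03]
handle None 0
all tray rect [489.9   8.3] [139.3 217.3] 5.670577049255371
fit [0.4869 0.0483] 5.85 0.001141490967078935 233
seen in cab 0.001152428367119398 -0.22580180380136128 0.007769993005728157
[0.012, -0.0, 0.0, 0.0, 0.0, 0.0, -1.0]
[0.048, -0.0, 0.0, 0.0, 0.0, 0.0, -1.0]
[0.103, -0.0, 0.0, 0.0, 0.0, 0.0, -1.0]
[0.173, -0.0, 0.0, 0.0, 0.0, 0.0001, -1.0]
[0.25, -0.0, 0.0, 0.0, 0.0, 0.0001, -1.0]
[0.328, -0.0, 0.0, 0.0, 0.0, 0.0002, -1.0]
[0.397, -0.001, 0.0, 0.0, 0.0, 0.0002, -1.0]
[0.453, -0.001, 0.0, 0.0, 0.0, 0.0002, -1.0]
[0.488, -0.001, 0.0, 0.0, 0.0, 0.0002, -1.0]
[0.5, -0.001, 0.0, 0.0, 0.0, 0.0002, -1.0]
```

View pics/t2c.png

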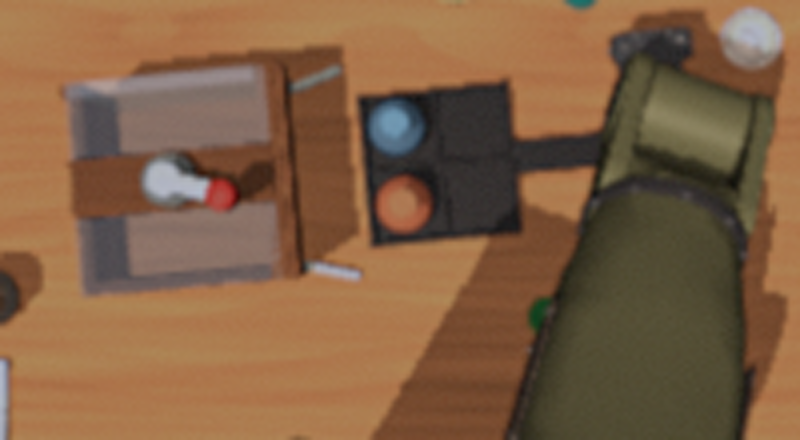

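The tray at (440,163) lies square on the cabinet's axis with both flasks standing. Push in.

Emit:
{"api": "play_rows", "payload": {"motion": [[[0.012,0,0,0,0,0,-1],[0.048,0,0,0,0,0,-1],[0.103,0,0,0,0,0,-1],[0.173,0,0,0,0,0,-1],[0.25,0,0,0,0,0,-1],[0.328,0,0,0,0,0,-1],[0.397,0,0,0,0,0,-1],[0.453,0,0,0,0,0,-1],[0.488,0,0,0,0,0,-1],[0.5,0,0,0,0,0,-1]]]}}

```text
time_s: 29.6
ee_pos: [0.4917, -0.0124, 0.0507]
eef_rot: [3.141, 0.001, 1.666]
force: [0.2, -5.9, 6.2]
grip_width: 0.05
grip_force: 30.0
```

```bash
python3 - <<'E'
from push import *
o=get_obs();print(o['time_s'],o['ee_pos'],o['eef_rot'],o['grip_width'],o['force'],o['grip_force'])
T=tcp(o);p=cur(T);print('tray in cab',p)
x=tray();d=x[:2]-C;print('seen in cab',d@ax,d@ay,x[2]-tc)
q1=np.array([0,-.015,0.])
w=lambda s:.5-.5*np.cos(np.pi*s)
for a in calls(T,[p+(q1-p)*w(k/10) for k in range(1,11)]): print([float(v) for v in a])
E
```

```text
29.6 [ 0.49168044 -0.01240007  0.05069533] [3.14064104e+00 9.77298143e-04 1.66637655e+00] 0.05000755609821405 [ 0.22105379 -5.9238915   6.18854382] 30.00242382287979
tray in cab [-4.80486402e-05 -9.96915251e-02  1.33337325e-03]
handle None 0
all tray rect [494.3  98.1] [116.4 110.3] 40.48650360107422
fit [0.5319 0.0057] -23.19 0.006587827400006487 100
seen in cab 0.0419535081919879 -0.2724445452099182 -0.49903447070755547
[0.008, -0.0, 0.0, 0.0, 0.0, 0.0, -1.0]
[0.032, -0.0, 0.0, 0.0, 0.0, 0.0, -1.0]
[0.07, -0.0, 0.0, 0.0, 0.0, 0.0, -1.0]
[0.117, -0.0, 0.0, 0.0, 0.0, 0.0001, -1.0]
[0.169, -0.0, 0.0, 0.0, 0.0, 0.0001, -1.0]
[0.222, -0.0, 0.0, 0.0, 0.0, 0.0001, -1.0]
[0.269, -0.0, 0.0, 0.0, 0.0, 0.0002, -1.0]
[0.306, -0.0, 0.0, 0.0, 0.0, 0.0002, -1.0]
[0.33, -0.0, 0.0, 0.0, 0.0, 0.0002, -1.0]
[0.339, -0.0, 0.0, 0.0, 0.0, 0.0002, -1.0]
```

Emit:
{"api": "play_rows", "payload": {"motion": [[[0.008,0,0,0,0,0,-1],[0.032,0,0,0,0,0,-1],[0.07,0,0,0,0,0,-1],[0.117,0,0,0,0,0,-1],[0.169,0,0,0,0,0,-1],[0.222,0,0,0,0,0,-1],[0.269,0,0,0,0,0,-1],[0.306,0,0,0,0,0,-1],[0.33,0,0,0,0,0,-1],[0.339,0,0,0,0,0,-1]]]}}

```text
time_s: 30.65
ee_pos: [0.4837, 0.0717, 0.0507]
eef_rot: [3.141, 0.001, 1.666]
force: [1.7, -6.5, 7.2]
grip_width: 0.05
grip_force: 30.0
```

Emit:
{"api": "play_rows", "payload": {"motion": [[[0.008,0,0,0,0,0,-1],[0.016,0,0,0,0,0,-1],[0.024,0,0,0,0,0,-1],[0.032,0,0,0,0,0,-1],[0.04,0,0,0,0,0,-1],[0.048,0,0,0,0,0,-1],[0.056,0,0,0,0,0,-1],[0.06,0,0,0,0,0,-1],[0.064,0,0,0,0,0,-1]]]}}

```text
time_s: 31.55
ee_pos: [0.4822, 0.0872, 0.0507]
eef_rot: [3.141, 0.001, 1.665]
force: [0.7, -6.4, 7.6]
grip_width: 0.0498
grip_force: 30.0
```

```bash
python3 - <<'E'
from push import *
o=get_obs();print(o['time_s'],o['ee_pos'],o['eef_rot'],o['grip_width'],o['force'],o['grip_force'])
print('tray in cab',cur(tcp(o)))
E
```

```text
31.55 [0.48224635 0.08715388 0.05066176] [3.14077371e+00 8.86189066e-04 1.66548651e+00] 0.04979054271348609 [ 0.71524024 -6.37289913  7.64660439] 30.002284348011017
tray in cab [9.50583497e-05 3.08573038e-04 4.43124772e-04]
```

Emit:
{"api": "play_rows", "payload": {"motion": [[[0.004,0,0,0,0,0,-1],[0.008,0,0,0,0,0,-1],[0.012,0,0,0,0,0,-1],[0.012,0,0,0,0,0,-1]]]}}

```text
time_s: 31.95
ee_pos: [0.4819, 0.0891, 0.0507]
eef_rot: [3.141, 0.002, 1.666]
force: [-0.0, -18.0, 8.8]
grip_width: 0.05
grip_force: 30.0
```

Emit:
{"api": "play_rows", "payload": {"motion": [[[0.004,0,0,0,0,0,-1],[0.004,0,0,0,0,0,-1],[0.008,0,0,0,0,0,-1],[0.008,0,0,0,0,0,-1]]]}}

```text
time_s: 32.35
ee_pos: [0.4816, 0.0902, 0.0506]
eef_rot: [-3.141, 0.004, 1.666]
force: [-1.7, -25.9, 10.4]
grip_width: 0.0504
grip_force: 30.0
```

Contact with the back wall (−18 N rising to −26 N at 2 mm past home). Relax, open, lift, and look.

Emit:
{"api": "play_rows", "payload": {"motion": [[[-0.008,0,0,0,0,0,-1],[-0.008,0,0,0,0,0,0.8],[-0.008,0,0,0,0,0,0.8],[-0.008,0,0,0,0,0,0.8],[-0.008,0,0,0,0,0,0.8],[-0.008,0,-0.15,0,0,0,0.8],[-0.008,0,-0.35,0,0,0,0.8],[-0.05,0,-0.55,0,0,0,0.8],[-0.1,0,-0.75,0,0,0,0.8],[-0.1,0,-0.95,0,0,0,0.8]]]}}

```text
time_s: 33.35
ee_pos: [0.4832, 0.067, 0.2872]
eef_rot: [-3.142, 0.0, 1.665]
force: [0.8, -0.4, 0.1]
grip_width: 0.0845
grip_force: 0.0
```

```bash
python3 - <<'E'
from push import *
o=get_obs();print(o['time_s'],o['ee_pos'],o['eef_rot'],o['grip_width'],o['force'],o['qpos'])
c=shot('wrist');q=cloud(c).reshape(-1,3);F=c['frame'].reshape(-1,3).astype(int)
m=(q[:,2]>.066)&(q[:,2]<.085)&(np.hypot(q[:,0]-.482,q[:,1]-.09)<.05)&(F[:,0]>100);r=cv2.minAreaRect((q[m][:,:2]*1000).astype(np.float32));print('handle',m.sum(),r)
S=shot('scene','s3.png')
im=cv2.imread('pics/s3.png')[80:300,140:360];cv2.imwrite('pics/s3c.png',cv2.resize(im,(600,600),interpolation=cv2.INTER_CUBIC))
E
python3 edge.py
```

```text
33.35 [0.48324923 0.06695931 0.28716758] [-3.14153189e+00  9.36542069e-05  1.66461810e+00] 0.084501729986408 [ 0.76393365 -0.41205425  0.10315979] [ 6.26422112e-02  1.16428999e-01  1.59615119e+00 -9.64703555e-05
  1.42907028e+00 -3.11659252e-02]
handle 479 ((480.6678466796875, 89.10039520263672), (49.23676300048828, 12.51361083984375), 7.616095542907715)
33.45 [0.48529703 0.06771707 0.29153314] 0.08446209026263084 [ 1.25955749 -0.28423894 -0.76459901] 0.0
edge [0.01001589 0.01006791 0.01013867 0.01015857 0.0101791  0.01018622
 0.01021151 0.01035924]
```

View pics/s3c.png

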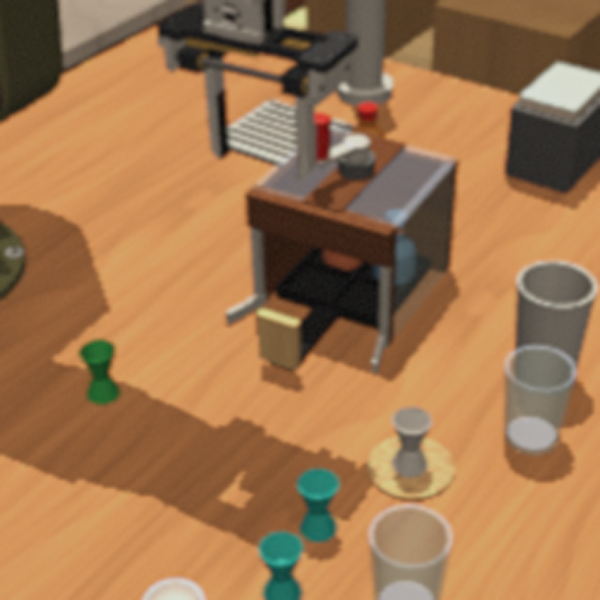

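The tray is inside with both flasks standing and the shutter raised. The handle is at (0.4807,0.0891), consistent with home, and the jigger stands on the coaster at (412,440). Back to the knob.

```bash
python3 - <<'E'
from h import *
c=shot('top');P=cloud(c);F=c['frame'].astype(int);m=(F[...,0]>2*F[...,1])&(F[...,0]>90)&(P[...,2]>.22)&(P[...,2]<.27)&(abs(P[...,0]-.46)<.08)&(abs(P[...,1]-.26)<.08);print(m.sum(),P[m].mean(0))
plan([(.4512,.2198,.31,5.4,0.1),(.4512,.2198,.237,5.4,.1)])
E
```

```text
46 [0.45190642 0.21807148 0.25081584]
5 x [0.617, -0.072, -0.098, 0.0002, -0.0, 0.0, 0.1]
3 x [-0.0, -0.0, 0.292, 0.0, -0.0, 0.0, 0.1]
```

Emit:
{"api": "play_rows", "payload": {"motion": [[[0.1,-0.01,-0.098,0,0,0,0.1],[0.3,-0.03,-0.098,0,0,0,0.1],[0.5,-0.06,-0.098,0,0,0,0.1],[0.617,-0.072,-0.098,0,0,0,0.1],[0.617,-0.072,-0.098,0,0,0,0.1],[0.617,-0.072,-0.098,0,0,0,0.1],[0.617,-0.072,-0.098,0,0,0,0.1]]], "grip_force": 20}}

```text
time_s: 34.25
ee_pos: [0.4513, 0.2189, 0.3087]
eef_rot: [-3.14, 0.001, 1.665]
force: [-0.1, -0.5, 0.5]
grip_width: 0.0514
grip_force: 0.0
```

```bash
python3 - <<'E'
from h import *
o=get_obs();print(o['ee_pos'],o['grip_width'])
c=shot('wrist');q=cloud(c).reshape(-1,3)
m=(q[:,2]>.245)&(q[:,2]<.26)&(np.hypot(q[:,0]-.451,q[:,1]-.22)<.03);print(m.sum(),(q[m].min(0)+q[m].max(0))/2,q[m].mean(0))
plan([(.4512,.2198,.237,5.4,.1)])
E
```

```text
[0.45131912 0.2188552  0.30868929] 0.05135143167389183
903 [0.45051838 0.22011519 0.25057493] [0.45024711 0.22127391 0.25306758]
3 x [0.005, -0.0, 0.288, -0.0002, 0.0001, -0.0002, 0.1]
```

Emit:
{"api": "play_rows", "payload": {"motion": [[[0.004,-0.003,0.15,0,0,0,0.1],[0.004,-0.003,0.288,0,0,0,0.1],[0.004,-0.003,0.288,0,0,0,0.1],[0.004,-0.003,0.288,0,0,0,-1],[0.004,-0.003,0.288,0,0,0,-1],[0.004,-0.003,0.288,0,0,0,-1],[0.004,-0.003,0.288,0,0,0,-1],[0.004,-0.003,0.288,0,0,0,-1]]]}}

```text
time_s: 35.1
ee_pos: [0.4507, 0.2205, 0.2386]
eef_rot: [3.14, -0.0, 1.665]
force: [-1.1, -1.6, 5.2]
grip_width: 0.0237
grip_force: 20.0
```

```bash
python3 - <<'E'
from crank import *
o=get_obs();print(o['time_s'],o['ee_pos'],o['grip_width'],o['force'],o['grip_force'])
d=o['ee_pos'][:2]-np.array([.4645,.273]);a=np.rad2deg(np.arctan2(d[1],d[0]));print(np.hypot(*d),a)
a=-104
print(rows(a,a+180))
E
```

```text
35.1 [0.45072006 0.22054988 0.23856981] 0.02373370110953235 [-1.1299581  -1.59597068  5.22077788] 20.001210272312164
0.05423008419844916 -104.7203435899707
[[-0.012, 0.068], [-0.003, 0.136], [0.026, 0.198], [0.074, 0.248], [0.134, 0.281], [0.202, 0.293], [0.27, 0.284], [0.332, 0.254], [0.382, 0.207], [0.415, 0.146]]
```

Emit:
{"api": "play_rows", "payload": {"motion": [[[-0.012,0.068,0,0,0,0,-1],[-0.003,0.136,0,0,0,0,-1],[0.026,0.198,0,0,0,0,-1],[0.074,0.248,0,0,0,0,-1],[0.134,0.281,0,0,0,0,-1],[0.202,0.293,0,0,0,0,-1],[0.27,0.284,0,0,0,0,-1],[0.332,0.254,0,0,0,0,-1],[0.382,0.207,0,0,0,0,-1],[0.415,0.146,0,0,0,0,-1]]]}}

```text
time_s: 36.1
ee_pos: [0.4773, 0.3277, 0.2386]
eef_rot: [3.139, -0.0, 1.665]
force: [2.1, -9.0, 3.8]
grip_width: 0.0232
grip_force: 20.0
```

Emit:
{"api": "play_rows", "payload": {"motion": [[[0.012,-0.068,0,0,0,0,-1],[0.003,-0.136,0,0,0,0,-1],[-0.026,-0.198,0,0,0,0,-1],[-0.074,-0.248,0,0,0,0,-1],[-0.134,-0.281,0,0,0,0,-1],[-0.202,-0.293,0,0,0,0,-1],[-0.27,-0.284,0,0,0,0,-1],[-0.332,-0.254,0,0,0,0,-1],[-0.382,-0.207,0,0,0,0,-1],[-0.415,-0.146,0,0,0,0,-1]]]}}

```text
time_s: 37.1
ee_pos: [0.4507, 0.2202, 0.2386]
eef_rot: [3.141, -0.001, 1.665]
force: [-2.5, 8.5, 4.1]
grip_width: 0.0234
grip_force: 20.0
```

```bash
python3 edge.py; python3 - <<'E'
from h import *
q=cloud(shot('top')).reshape(-1,3);m=(q[:,2]>.05)&(q[:,2]<.085)&(np.hypot(q[:,0]-.482,q[:,1]-.09)<.06);print(m.sum(),q[m].mean(0) if m.any() else 0)
S=shot('scene');F=S['frame'].astype(int);P=cloud(S);m=(P[...,2]>.03)&(P[...,2]<.085)&(F[...,0]>110)&(np.hypot(P[...,0]-.482,P[...,1]-.085)<.05);print('scene handle',m.sum(),P[m].min(0),P[m].max(0))
E
```

```text
37.1 [0.45067684 0.2201944  0.23857331] 0.023418083328317657 [-2.49697236  8.50084579  4.14442504] 19.999944269657135
edge [0.01017    0.01039742 0.01058534 0.01063961 0.01091546 0.01107337
 0.01114718 0.01115326]
47 [0.483479   0.08779835 0.07550918]
scene handle 197 [0.45590454 0.07649037 0.03011532] [0.50799827 0.0951658  0.0770794 ]
```

The tray is still home. Four more half-turns.

Emit:
{"api": "play_rows", "payload": {"motion": [[[-0.012,0.068,0,0,0,0,-1],[-0.003,0.136,0,0,0,0,-1],[0.026,0.198,0,0,0,0,-1],[0.074,0.248,0,0,0,0,-1],[0.134,0.281,0,0,0,0,-1],[0.202,0.293,0,0,0,0,-1],[0.27,0.284,0,0,0,0,-1],[0.332,0.254,0,0,0,0,-1],[0.382,0.207,0,0,0,0,-1],[0.415,0.146,0,0,0,0,-1]]]}}

```text
time_s: 38.25
ee_pos: [0.4774, 0.3277, 0.2386]
eef_rot: [3.139, 0.0, 1.665]
force: [1.4, -7.7, 4.4]
grip_width: 0.0235
grip_force: 20.0
```

Emit:
{"api": "play_rows", "payload": {"motion": [[[0.012,-0.068,0,0,0,0,-1],[0.003,-0.136,0,0,0,0,-1],[-0.026,-0.198,0,0,0,0,-1],[-0.074,-0.248,0,0,0,0,-1],[-0.134,-0.281,0,0,0,0,-1],[-0.202,-0.293,0,0,0,0,-1],[-0.27,-0.284,0,0,0,0,-1],[-0.332,-0.254,0,0,0,0,-1],[-0.382,-0.207,0,0,0,0,-1],[-0.415,-0.146,0,0,0,0,-1]]]}}

```text
time_s: 39.25
ee_pos: [0.4508, 0.2202, 0.2386]
eef_rot: [3.141, -0.001, 1.665]
force: [-1.7, 6.6, 5.3]
grip_width: 0.0236
grip_force: 20.0
```

Emit:
{"api": "play_rows", "payload": {"motion": [[[-0.012,0.068,0,0,0,0,-1],[-0.003,0.136,0,0,0,0,-1],[0.026,0.198,0,0,0,0,-1],[0.074,0.248,0,0,0,0,-1],[0.134,0.281,0,0,0,0,-1],[0.202,0.293,0,0,0,0,-1],[0.27,0.284,0,0,0,0,-1],[0.332,0.254,0,0,0,0,-1],[0.382,0.207,0,0,0,0,-1],[0.415,0.146,0,0,0,0,-1]]]}}

```text
time_s: 40.25
ee_pos: [0.4775, 0.3277, 0.2386]
eef_rot: [3.139, 0.0, 1.665]
force: [2.5, -8.6, 5.0]
grip_width: 0.0237
grip_force: 20.0
```

Emit:
{"api": "play_rows", "payload": {"motion": [[[0.012,-0.068,0,0,0,0,-1],[0.003,-0.136,0,0,0,0,-1],[-0.026,-0.198,0,0,0,0,-1],[-0.074,-0.248,0,0,0,0,-1],[-0.134,-0.281,0,0,0,0,-1],[-0.202,-0.293,0,0,0,0,-1],[-0.27,-0.284,0,0,0,0,-1],[-0.332,-0.254,0,0,0,0,-1],[-0.382,-0.207,0,0,0,0,-1],[-0.415,-0.146,0,0,0,0,-1]]]}}

```text
time_s: 41.25
ee_pos: [0.4508, 0.2201, 0.2385]
eef_rot: [3.141, -0.001, 1.665]
force: [-2.3, 8.3, 5.0]
grip_width: 0.0235
grip_force: 20.0
```

Emit:
{"api": "play_rows", "payload": {"motion": [[[-0.009,0.034,0,0,0,0,-1],[-0.012,0.068,0,0,0,0,-1],[-0.012,0.076,0,0,0,0,-1],[-0.012,0.076,0,0,0,0,-1]]]}}

```text
time_s: 41.65
ee_pos: [0.47, 0.219, 0.2386]
eef_rot: [3.141, 0.0, 1.665]
force: [-3.1, -2.9, 10.0]
grip_width: 0.0237
grip_force: 20.0
```

```bash
python3 edge.py; python3 - <<'E'
from h import *
o=get_obs();d=o['ee_pos'][:2]-np.array([.4645,.273]);print(np.hypot(*d),np.rad2deg(np.arctan2(d[1],d[0])))
S=cloud(shot('scene')).reshape(-1,3);C=np.array([.4645,.273]);th=np.deg2rad(5.4);dx=S[:,:2]-C;X=np.cos(th)*dx[:,0]+np.sin(th)*dx[:,1];Y=-np.sin(th)*dx[:,0]+np.cos(th)*dx[:,1]
k=(X>.025)&(X<.06)&(S[:,2]>.013)&(S[:,2]<.1)&(np.abs(Y+.09)<.012);print('edge',k.sum(),np.sort(S[k][:,2])[:8])
E
```

```text
41.65 [0.47004434 0.21903547 0.23855002] 0.02372046831484503 [-3.05130738 -2.85022614 10.02209175] 20.001461505889893
edge [0.01008235 0.010109   0.01025949 0.0106062  0.01064    0.01072811
 0.01085513 0.01107546]
0.05426412419175836 -84.18466132494743
edge 228 [0.016928   0.01860443 0.01954327 0.01981044 0.02038548 0.0205893
 0.02076417 0.0208014 ]
```

The knob is at the zero angle and the shutter edge is at about 18 mm, so it is fully down. Release, lift, check.

Emit:
{"api": "play_rows", "payload": {"motion": [[[0,-0.004,0,0,0,0,0],[0,-0.004,0,0,0,0,0.1],[0,-0.004,0,0,0,0,0.1],[0,-0.004,0,0,0,0,0.1],[0,-0.004,-0.1,0,0,0,0.1],[0,-0.004,-0.25,0,0,0,0.1],[0,-0.004,-0.4,0,0,0,0.1],[-0.2,-0.004,-0.4,0,0,0,0.1],[-0.4,-0.004,-0.4,0,0,0,0.1],[-0.4,-0.004,-0.4,0,0,0,0.1]]]}}

```text
time_s: 42.75
ee_pos: [0.4784, 0.1156, 0.3378]
eef_rot: [3.141, 0.001, 1.661]
force: [0.7, 1.1, -0.5]
grip_width: 0.0519
grip_force: 0.0
```

```bash
python3 - <<'E'
from h import *
o=get_obs();print(o['time_s'],o['ee_pos'],o['force'])
c=shot('wrist','w9.png');q=cloud(c).reshape(-1,3);F=c['frame'].reshape(-1,3).astype(int)
m=(q[:,2]>.066)&(q[:,2]<.085)&(np.hypot(q[:,0]-.482,q[:,1]-.09)<.05)&(F[:,0]>100);print('handle',m.sum(),q[m].mean(0) if m.any() else 0)
t=cloud(shot('top')).reshape(-1,3);m=(t[:,2]>.05)&(t[:,2]<.08)&(np.hypot(t[:,0]-.685,t[:,1]-.034)<.05);print('jig',m.sum(),t[m].mean(0))
shot('scene','s4.png');im=cv2.imread('pics/s4.png')[80:300,140:360];cv2.imwrite('pics/s4c.png',cv2.resize(im,(600,600),interpolation=cv2.INTER_CUBIC))
E
```

```text
42.75 [0.47843556 0.11558733 0.33783725] [ 0.66597599  1.05117242 -0.53693271]
handle 373 [0.48130852 0.08958103 0.07578254]
jig 75 [0.68722756 0.03225191 0.06267478]
```

View pics/s4c.png

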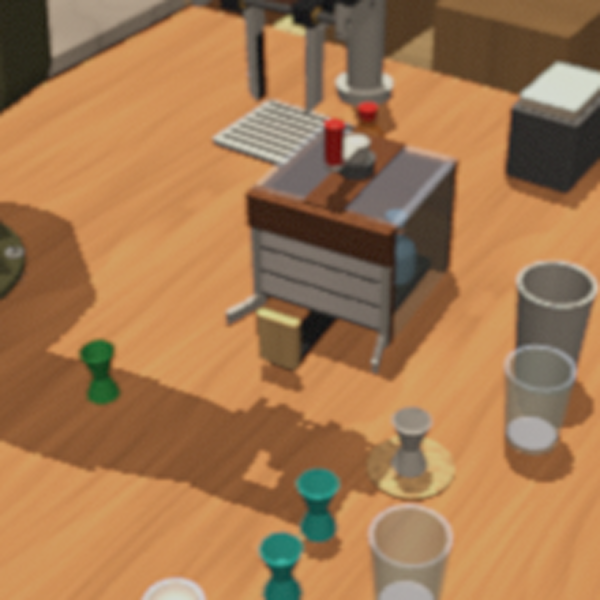

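The picture shows the shutter down over the tongue at (320,270), the handle outside at (280,335), the blue flask upright behind the glass at (403,255) and the jigger on the coaster at (412,440). The gripper is clear, so I hand in.

```bash
python3 -c "
from station import workorder
print(workorder.hand_in())"
```

```text
the job is handed in; nothing more can be done
None
```

The job is handed in: before hand-in the jigger stood on the coaster, both flasks stood in the tray, the tray was home, the shutter was down and the gripper was clear; the hand-in gave no verdict.

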